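# Turn a piston pump over by hand

## Task

Pull the stop pin out of the pump fixture and stand it fully home in the empty parking hole of the same plate. Then take the crank by its upright handle and turn it evenly and never faster than 0.6 of a turn a second, anticlockwise seen from above, through the heavy point in each turn without letting it spring ahead, roll back or loading the handle along the crank arm with more than 15 N, until the handle comes over the index bar for the second time; leave it there, let go, and leave the other parts on the bench alone.

Things in the scene. Friction and masses are not known exactly. Their poses are not given: they have to be found in the camera images.
- fixture: steel plate 300 x 270 x 25 mm fixed to the bench; origin on the bench below the nominal crank axis, z up. Spans x -90 to 210, y -100 to 170 mm. Carries the aluminium pump head: the cylinder points along the plate's +x, the index bar (60 x 10 mm, 12 mm high, lying on the plate) along -x from below the true crank axis. Apart from the crank the head is under 80 mm above the bench
- axis_nominal (a point): nominal crank axis on the plate's top face (25 mm above the bench). The pump head floats before it is bolted down: it is square to the plate and its crank axis is vertical, but the true axis lies up to 14 mm off this point along each of the plate's two directions
- stop_hole (a point): mouth centre (25 mm above the bench) of the hole that the stop pin stands in at the start, 22 mm deep, 16 mm wide. There the pin blocks the tail of the crank arm at a crank angle of about 0.9 to 1.7 rad
- park_hole (a point): mouth centre (25 mm above the bench) of the empty parking hole, 18 mm wide, 22 mm deep, chamfered mouth, upright, 160 mm from the nominal axis
- pin_head (a point): centre of the steel stop pin's round head (22 mm across, 28 mm high, the top of the 104 mm long pin). Below it is a 14 mm shank with a tapered foot; this point is 90 mm above the foot. Loose, about 100 g, upright in its hole; fully home in either hole this point is 93 mm above the bench. The crank arm beside it reaches 76 mm above the bench
- pin_foot (a point): centre of the pin's lower end; 3 mm above the bench when fully home in a hole
- handle (a point): middle of the crank's upright black handle, 23 mm across, 48 mm high, 110 mm above the bench; it spins freely on its pin, so it can be held at constant gripper orientation. The crank arm below it reaches 80 mm above the bench there. The throw (true crank axis to handle) is adjustable: clamped anywhere between 49 and 73 mm
- crank (a joint): crank angle about its true axis, rad, counting on over turns, anticlockwise from above positive; 0: arm over the index bar, i.e. true axis to handle is the fixture's -x. Starts at 0.15 to 0.65; second arrival over the bar is 12.57. A sprung piston resists: at the handle 3 N near the bar, 9 to 14 N at 2 rad; past 3.14 it drives ahead with up to 8 N until 5.5 rad. Near the bar friction holds it
- flex (a joint): small sprung slide between crank arm and handle, m: how far the handle is pushed out (+) or in (-) along the crank arm from rest (0) by side load; 6 N per mm, ends at 6 mm. Guards the crank bearing: it must not be pushed over 2.5 mm (15 N)
- bearing: loose ball bearing ring lying on the plate, 36 mm across, 11 mm high; leave alone
- gear: loose steel gear lying on the plate, 46 mm across, 22 mm high; leave alone
- cover_a: loose flat cast aluminium cover with three large holes, 190 x 130 x 22 mm, lying on the bench; leave alone
- cover_b: a second cast aluminium cover, same size, on the bench; leave alone
- deburrer: deburring tool like a screwdriver, 170 mm long, lying on the bench; leave alone
- gauge: standing steel plug gauge, 30 mm across, 105 mm high, on the bench; leave alone
- oil: white oil bottle, 56 mm across, 150 mm high, on the bench; leave alone
- pin: the stop pin itself; origin at its foot's centre, z along the pin up to the head

How it is judged:
By the outcome, as a careful person would: the job done as asked, in the order asked, and still so for the second after the job is handed in, with the robot touching nothing.
It also fails if it takes over 72 s, if anything falls off the work surface, if the arm or the gripper's body presses on something with over 40 N, if the wrist force passes 120 N, or if a joint passes its speed limit or range.

## Robot

A 6-joint arm with a two-finger parallel gripper is mounted at the origin on the work surface. World frame = base frame: x ahead of the robot, y to its left, z up, the work surface at z = 0. Lengths are in m, angles in rad, forces in N, time in s.
With the tool pointing down it reaches from about 0.375 to 0.9 m from the base axis. Payload 3.1 kg.
Tool frame: the origin (TCP) lies at the very end of the fingers, on their centre line; the grasp point (between the pads) lies 19 mm behind it (hold_point_z is the distance from the TCP to the grasp point, in m); z points along the fingers, x is the direction in which the jaws open and shut, and the axes are right-handed (so a half turn about z gives the same grasp; the last joint's range is limited). The gripper opens to 87 mm and grips with 3 to 60 N. Pads are 19 mm wide; open, the fingers measure 117 mm over their backs; the gripper's body (75 mm by 190 mm) begins 51 mm behind the grasp point.
Start: joints at [-1.31, 0.527, 1.433, -0, 1.181, -0.178], TCP at [0.266, -0.566, 0.195] pointing down, gripper open.
Joint ranges: [-3.08, 3.08], [-0.75, 2.2], [0.22, 2.44], [-1.43, 4.57], [0, 2.65], [-2.85, 2.85]. Speed limits (rad/s): [2.79, 2.79, 3.14, 3.14, 3.14, 3.14].

## Interface

Orientations are given as a unit quaternion [x, y, z, w].
In Python, from rig import * gives the robot as it stands.
- The arm moves only by the tool carry_out, never from a script. Its argument "deltas" is a list of rows, each a list of 7 numbers: the closure, from -1 (fully open) to 1 (shut), then the shift along the tool's x, y, z in units of 25 mm (1.0 is 25 mm), then the turn, a rotation vector about the tool's x, y, z in degrees. In form: [[jaw, x, y, z, rx, ry, rz], ...]. A call has 1 to 8 rows; each row is the pose to reach, as a shift and turn from the pose commanded when the call began, along the tool's axes at that moment; what a row does not reach only later rows make up. A row lasts 1/10 s, in which the tool goes at most 50 mm and 8.59 degrees, less where a joint would pass 70% of its speed; a pose out of reach is approached as far as the arm can. A call with a gripper value outside its range is refused whole. The fingers move at their own pace and stop on an object; "force" is the grip in N (left out, the last holds). Time passes only in rows, so rows that repeat a pose let the fingers close. It gives the time, the measured TCP pose, the force and the opening at its end, in the units of the state.
- get_obs(): the state, without advancing time (a new reading comes with each control period).
- camera(name): name is "side" or "top" or "wrist"; returns (picture, depth): 384x512x3 uint8, red, green, blue; 384x512 float32, m along the optical axis (not along the pixel's ray), 0 where there is no reading.
- camera_info(name): a dict with "mtx" (3x3 intrinsics, pixels), "origin" and "rotation" of the camera in the world. Camera axes: x right, y down, z forward; pixel columns grow to the right and rows downward; lengths in m; the calibration is good to about 2 mm. A picture is of the moment at which its call begins: read the wrist's pose just before it. camera_info takes no time and is no camera call; for the wrist camera it gives the pose at the moment of the call.
- hand_in(): hands the job in, once; it reports no verdict.
Trained networks look in the newest picture that a camera, given by its name, has taken for a name from the list of things; names that differ only in an ending like _2 or _b are one class to them, and where a whole thing is asked for, a point or a joint stands for the part that bears it (a point fixed in the world has none). Each returns a list of dicts, best first, with "score" (0 to 1); they miss things now and then, are a little off and sometimes report something else, mostly with a low value. They report only what shows in the picture. A call takes as long as a camera call.
- spot_in(camera, target): "pixel" ([row, column] in pixels, amid what is visible of it).
The state is a dict: "time": time; "q": joint angles; "joint_velocities": joint speeds; "joint_torque": joint torques, N m; "position": TCP position; "tool_rot": TCP orientation; "ft_force": force on the tool from outside, world axes, zero at the start; "moment": the same for the moment, N m; "grip_width": finger opening in m.
Only numpy, scipy, OpenCV 4.12 (cv2) and the standard library are available. Lean on these libraries where they do the work, as an engineer would, in place of code of your own. Each camera call takes 0.05 s, during which the arm holds its last target.

## Working session

There is one attempt and no reset: what is moved stays moved. The work goes in short steps, Python scripts to look and compute and a tool call to move; the robot and the scene stay as the last step left them, time stands still between calls to the robot, and variables do not carry over. Pictures are saved under pics/ and viewed, and the job is handed in when it is done.

Besides the shell and the picture viewer there is one more tool, called after "Emit:" by a JSON object that holds its "name" and its "arguments", one argument or row to a line. carry_out: Moves the arm, as the interface text tells. Its arguments: {"type":"object","properties":{"deltas":{"type":"array"},"force":{"type":"number"}},"required":["deltas"]}

```bash
mkdir -p pics; ls; python3 - <<'E'
from rig import *
import cv2, numpy as np
o=get_obs(); print(o)
for n in ["top","side","wrist"]:
    p,d=camera(n); cv2.imwrite(f"pics/a_{n}.png",p[:,:,::-1]); np.save(f"pics/a_{n}.npy",d)
    i=camera_info(n); print(n,i)
    for t in ["pin_head","handle","fixture","crank","stop_hole","park_hole","axis_nominal","pin_foot"]:
        try: print(t,[(r['pixel'],round(r['score'],2)) for r in spot_in(n,t)][:3])
        except Exception as e: print(t,e)
print(get_obs()['time'])
E
```

```text
pics
{'time': 0.0, 'q': array([-1.31048117e+00,  5.28456087e-01,  1.43388982e+00,  1.03114754e-05,
        1.18138239e+00, -1.78480386e-01]), 'joint_velocities': array([-0.00110724,  0.00077997, -0.00131048,  0.00146348,  0.00156628,
        0.0007875 ]), 'joint_torque': array([ 1.03320883e-03, -4.40046036e+01, -1.76590115e+01,  6.36162492e-02,
        5.83702116e-02, -1.55629732e-04]), 'position': array([ 0.26536745, -0.56500452,  0.19358186]), 'tool_rot': array([ 8.44051020e-01, -5.36261817e-01, -7.82085004e-04, -7.27048820e-04]), 'ft_force': array([-0.37389081, -0.26280708, -1.54663721]), 'moment': array([ 0.05947412,  0.00077042, -0.01825537]), 'grip_width': 0.08726193578876956}
top {'mtx': array([[470.08658761,   0.        , 258.82074832],
       [  0.        , 470.08658761, 183.20084576],
       [  0.        ,   0.        ,   1.        ]]), 'origin': array([ 0.23652337, -0.0135345 ,  1.64406017]), 'rotation': array([ 0.71124748, -0.69865768,  0.05653339, -0.0529947 ])}
pin_head []
handle [([178.3, 264.2], 0.39)]
fixture [([146.7, 247.7], 0.88)]
crank [([161.7, 262.6], 0.84), ([
[... 371 characters left out ...]
2875,  0.79421458]), 'rotation': array([ 0.85517321, -0.1128996 ,  0.06130059, -0.50216999])}
pin_head []
handle []
fixture [([226.4, 300.6], 0.92)]
crank [([207.3, 284.9], 0.89)]
stop_hole [([224.5, 295.8], 0.59)]
park_hole [([224.4, 299.6], 0.72)]
axis_nominal [([225.6, 298.0], 0.88)]
pin_foot []
wrist {'mtx': array([[296.52306586,   0.        , 255.18047543],
       [  0.        , 296.52306586, 194.36006441],
       [  0.        ,   0.        ,   1.        ]]), 'origin': array([ 0.32774069, -0.53521192,  0.3855679 ]), 'rotation': array([ 0.83683902, -0.53181783, -0.06982119,  0.10952279])}
pin_head []
handle []
fixture []
crank []
stop_hole []
park_hole []
axis_nominal []
pin_foot []
1.35
```

```bash
python3 - <<'E'
import cv2
a=cv2.imread("pics/a_top.png"); cv2.imwrite("pics/a_top_c.png",cv2.resize(a[80:230,150:350],None,fx=4,fy=4,interpolation=cv2.INTER_CUBIC))
a=cv2.imread("pics/a_side.png"); cv2.imwrite("pics/a_side_c.png",cv2.resize(a[150:300,200:400],None,fx=4,fy=4,interpolation=cv2.INTER_CUBIC))
E
```

```text
(no output)
```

View pics/a_top.png

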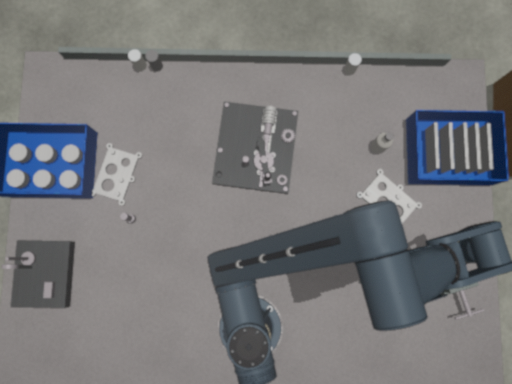

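View pics/a_side.png

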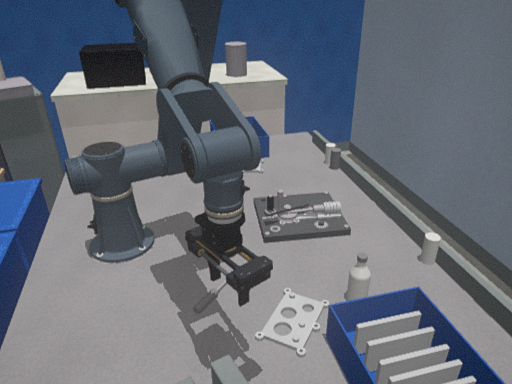

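```bash
sleep 0.1
```

```text
(no output)
```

View pics/a_top_c.png

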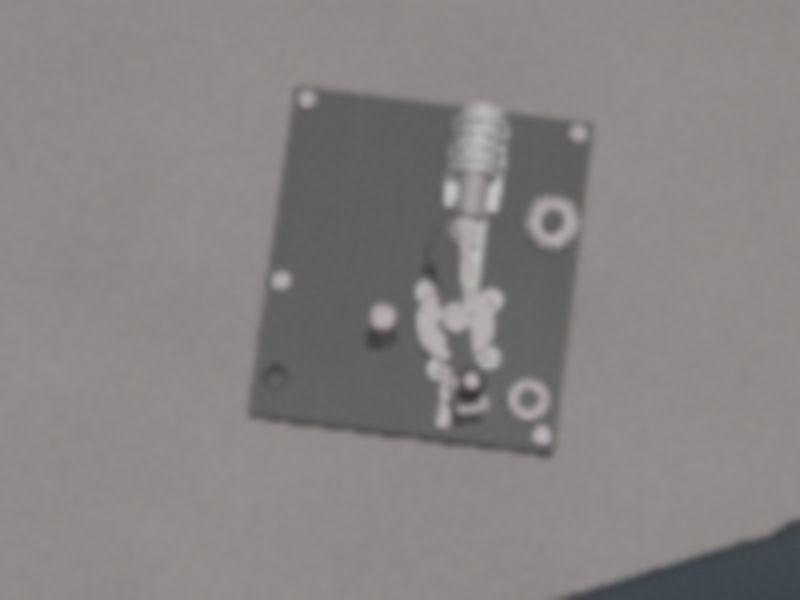

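View pics/a_side_c.png

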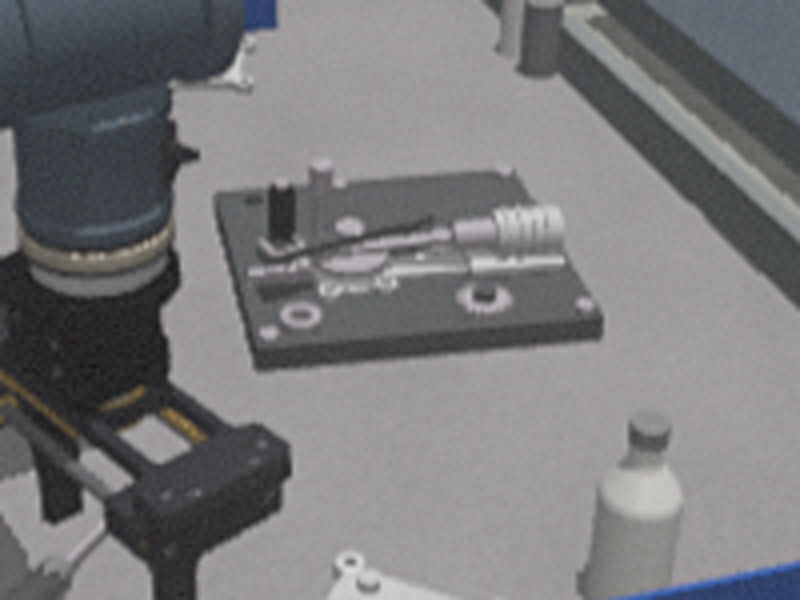

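```bash
cat > h.py <<'E'
import numpy as np, cv2
from scipy.spatial.transform import Rotation as R
def proj_z(info,px,z):
    """pixels (row,col) -> world points on plane z"""
    px=np.atleast_2d(px).astype(float); K=np.array(info['mtx']); Rm=R.from_quat(info['rotation']).as_matrix()
    d=np.c_[(px[:,1]-K[0,2])/K[0,0],(px[:,0]-K[1,2])/K[1,1],np.ones(len(px))]@Rm.T
    o=np.array(info['origin']); return o+d*((z-o[2])/d[:,2])[:,None]
def pix(info,P):
    P=np.atleast_2d(P); Rm=R.from_quat(info['rotation']).as_matrix(); c=(P-info['origin'])@Rm
    K=np.array(info['mtx']); return np.c_[c[:,1]/c[:,2]*K[1,1]+K[1,2], c[:,0]/c[:,2]*K[0,0]+K[0,2]]
def deltas(pc,qc,targets,qt=None):
    """commanded pose pc,qc; world targets -> tool-frame shift in units, rotvec deg"""
    r=R.from_quat(qc); t=(np.atleast_2d(targets)-pc)@r.as_matrix()/0.025
    rv=np.zeros(3) if qt is None else (r.inv()*R.from_quat(qt)).as_rotvec(degrees=True)
    return t,rv
E
python3 - <<'E'
from rig import *
from h import *
i=camera_info("top")
c=np.array([[293,88],[592,124],[553,450],[249,413]])
px=np.c_[80+c[:,1]/4,150+c[:,0]/4]
P=proj_z(i,px,0.025);print(P)
L=np.array([[.21,.17],[.21,-.10],[-.09,-.10],[-.09,.17]])
# rigid fit
A=P[:,:2];a=A-A.mean(0);l=L-L.mean(0)
th=np.arctan2((l[:,0]*a[:,1]-l[:,1]*a[:,0]).sum(),(l*a).sum()); Rm=np.array([[np.cos(th),-np.sin(th)],[np.sin(th),np.cos(th)]])
t=A.mean(0)-Rm@L.mean(0);print("th",th,"origin",t, "res",A-(L@Rm.T+t))
for n,(x,y),z in [("pin",(382,314),.107),("park",(275,378),.025),("axis",(457,317),.08),("handle",(470,378),.134)]:
    w=proj_z(i,[80+y/4,150+x/4],z)[0]; print(n,w,"fix",(w[:2]-t)@Rm)
print("wrist", R.from_quat([.84405,-.53626,0,0]).as_matrix())
o=get_obs(); wi=camera_info("wrist"); T=R.from_quat(o['tool_rot']); print("cam in tool",T.inv().apply(wi['origin']-o['position']), (T.inv()*R.from_quat(wi['rotation'])).as_matrix())
E
```

```text
[[ 0.78157879  0.11301732  0.025     ]
 [ 0.75334555 -0.15491148  0.025     ]
 [ 0.45881816 -0.12232037  0.025     ]
 [ 0.48650568  0.14276336  0.025     ]]
th -0.1049756396726751 origin [ 0.55672493 -0.03388315] res [[-0.00180322 -0.00015929]
 [-0.00174507  0.00042559]
 [ 0.00207608  0.00158182]
 [ 0.00147221 -0.00184813]]
pin [0.55941716 0.02673205 0.107     ] fix [-0.00367403  0.06056362]
park [0.51785397 0.12107896 0.025     ] fix [-0.05489437  0.15003605]
axis [ 0.56368169 -0.03624991  0.08      ] fix [ 0.00716646 -0.00162478]
handle [ 0.50185025 -0.04685416  0.134     ] fix [-0.05321347 -0.01864954]
wrist [[ 0.42484766 -0.90526486  0.        ]
 [-0.90526486 -0.42484766 -0.        ]
 [ 0.          0.         -1.        ]]
cam in tool [-0.00122158 -0.06928977 -0.1910062 ] [[ 9.99999909e-01 -1.39779292e-04 -4.03831139e-04]
 [ 2.39080222e-04  9.66257918e-01  2.57576355e-01]
 [ 3.54201195e-04 -2.57576428e-01  9.66257863e-01]]
```

View pics/a_wrist.png

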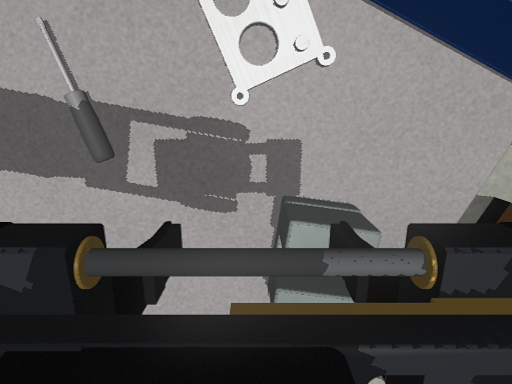

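```bash
python3 - <<'E'
from h import *
qc=[.84405,-.53626,0,0]; q0=R.from_quat(qc)
t,_=deltas(np.array([.266,-.566,.195]),qc,[.461,.037,.24]); print(t)
print(R.from_matrix(q0.as_matrix()).as_euler('zyx'))
E
```

```text
[[-18.52117669 -17.30839143  -1.8       ]]
[1.13200273 0.         3.14159265]
```

Emit:
{"name": "carry_out", "arguments": {
  "deltas": [
    [-1, -1, -0.9, -0.6, 0, 0, 3],
    [-1, -2.3, -2.1, -1.2, 0, 0, 6],
    [-1, -3.7, -3.4, -1.8, 0, 0, 9],
    [-1, -5.1, -4.7, -1.8, 0, 0, 12],
    [-1, -6.5, -6.0, -1.8, 0, 0, 15],
    [-1, -7.9, -7.3, -1.8, 0, 0, 18],
    [-1, -9.3, -8.6, -1.8, 0, 0, 21],
    [-1, -10.7, -9.9, -1.8, 0, 0, 24]
  ]
}}

```text
time: 2.15
position: [0.3763, -0.2167, 0.2399]
tool_rot: [0.713, -0.701, 0.0, -0.0]
ft_force: [0.5, 1.0, -0.3]
grip_width: 0.087
```

```bash
python3 - <<'E'
from h import *
q=R.from_quat([.84405,-.53626,0,0]); p=np.array([.266,-.566,.195])+q.apply(np.array([-10.7,-9.9,-1.8])*.025)
q=q*R.from_rotvec([0,0,24],degrees=True)
print(p,q.as_quat())
t,_=deltas(p,q.as_quat(),[.461,.037,.24]); print(t)
E
```

```text
[ 0.3764063  -0.21869185  0.24      ] [ 0.71411248 -0.70003098  0.          0.        ]
[[-1.01582647e+01 -3.58674319e+00  1.11022302e-15]]
```

Emit:
{"name": "carry_out", "arguments": {
  "deltas": [
    [-1, -1.6, -0.6, 0, 0, 0, 2],
    [-1, -3.3, -1.2, 0, 0, 0, 4],
    [-1, -5.1, -1.8, 0, 0, 0, 7.2],
    [-1, -6.9, -2.4, 0, 0, 0, 7.2],
    [-1, -8.5, -3.0, 0, 0, 0, 7.2],
    [-1, -9.6, -3.4, 0, 0, 0, 7.2],
    [-1, -10.2, -3.6, 0, 0, 0, 7.2],
    [-1, -10.2, -3.6, 0, 0, 0, 7.2]
  ]
}}

```text
time: 2.95
position: [0.4613, 0.0401, 0.2397]
tool_rot: [-0.67, 0.742, -0.0, 0.0]
ft_force: [-0.2, 0.8, 0.2]
grip_width: 0.0873
```

```bash
python3 - <<'E'
from rig import *
from h import *
import json
q=R.from_quat([.71411248,-.70003098,0,0]); p=np.array([.3764063,-.21869185,.24])+q.apply(np.array([-10.2,-3.6,0])*.025)
q=q*R.from_rotvec([0,0,7.2],degrees=True)
json.dump([p.tolist(),q.as_quat().tolist()],open("cmd.json","w"))
o=get_obs();print("cmd",p,q.as_quat());print(o['position'],o['tool_rot'],o['ft_force'],o['time'],o['q'])
wi=camera_info("wrist")
pc,d=camera("wrist"); cv2.imwrite("pics/b.png",pc[:,:,::-1]); np.save("pics/b.npy",d)
np.savez("pics/b_info.npz",**wi)
for t in ["pin_head","handle","stop_hole","park_hole","pin_foot"]:
    print(t,[(r['pixel'],round(r['score'],2)) for r in spot_in("wrist",t)][:3])
big=cv2.resize(pc[:230,100:420,::-1],None,fx=2.5,fy=2.5,interpolation=cv2.INTER_CUBIC);cv2.imwrite("pics/b2.png",big)
print(get_obs()['position'])
E
```

```text
cmd [0.46131057 0.03804978 0.24      ] [ 0.66874803 -0.74348912  0.          0.        ]
[0.46125769 0.04011984 0.23968543] [-6.70101420e-01  7.42269470e-01 -8.87681965e-05  3.36403047e-04] [-0.18681561  0.82414833  0.24119489] 2.95 [-1.55643400e-01  2.48039732e-01  1.76598094e+00  4.55158817e-04
  1.12701059e+00  1.51706300e+00]
pin_head [([84.3, 260.2], 0.74)]
handle [([133.6, 333.9], 0.61), ([87.9, 257.8], 0.38), ([70.7, 253.7], 0.25)]
stop_hole [([72.4, 254.6], 0.57)]
park_hole [([71.7, 255.7], 0.9), ([88.8, 260.5], 0.37)]
pin_foot [([89.0, 260.7], 0.85), ([78.6, 316.4], 0.68)]
[0.4606759  0.03733311 0.23958242]
```

View pics/b2.png

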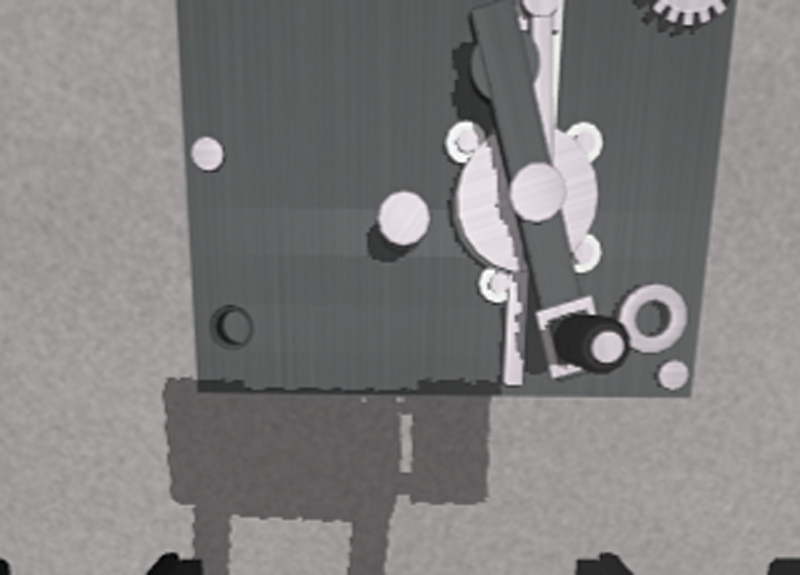

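```bash
python3 - <<'E'
from rig import *
from h import *
wi=camera_info("wrist");o=get_obs();print(o['position'],o['joint_velocities'].round(4))
pc,d=camera("wrist"); cv2.imwrite("pics/c.png",pc[:,:,::-1]); np.save("pics/c.npy",d); np.savez("pics/c_info.npz",**wi)
b=pc[:,:,::-1]
def crop(r,c,h=20):
    return cv2.resize(b[r-h:r+h,c-h:c+h],(380,380),interpolation=cv2.INTER_CUBIC)
v=[("pin",87,262),("park",130,194),("axis",77,315),("handle",135,340)]
im=np.vstack([np.hstack([crop(v[0][1],v[0][2]),crop(v[1][1],v[1][2])]),np.hstack([crop(v[2][1],v[2][2]),crop(v[3][1],v[3][2])])])
cv2.imwrite("pics/c4.png",cv2.resize(im,(600,600)))
for n,r,c in v: print(n,d[r,c])
for n,r,c in v:
    print(n); print((d[r-14:r+15:2,c-14:c+15:2]*1000).astype(int))
E
```

```text
[0.4606759  0.03733311 0.23958242] [-0.0005  0.001  -0.0003  0.001  -0.0011  0.0015]
pin 0.30351862
park 0.41721112
axis 0.3323158
handle 0.2894709
pin
[[376 377 377 377 375 377 377 377 378 378 376 377 378 376 377]
 [378 377 377 377 378 378 378 377 378 379 377 377 378 379 377]
 [378 378 378 302 302 303 300 301 379 377 378 378 378 378 379]
 [378 379 302 302 303 302 301 302 301 380 378 380 379 380 378]
 [380 302 303 303 303 303 303 303 303 302 380 380 379 379 379]
 [304 303 303 304 304 303 303 303 303 302 382 381 381 380 380]
 [304 304 304 304 302 303 305 304 304 303 381 381 381 382 382]
 [304 305 304 304 305 304 303 303 304 303 303 381 381 380 382]
 [306 306 304 306 304 305 304 305 305 305 383 382 382 382 382]
 [384 305 306 305 305 304 305 306 304 306 382 384 382 383 382]
 [384 307 306 306 306 305 305 304 306 308 383 384 384 384 384]
 [384 384 306 305 307 307 307 306 308 383 384 384 383 385 384]
 [385 385 388 315 307 307 307 318 385 384 384 384 384 386 385]
 [383 386 386 387 388 387 386 385 386 386 384 385 385 387 385]
 [385 385 386 386 387 386 386 386 385 385 386 386 387 384 385]]
pa
[... 2152 characters left out ...]
3 394]
 [308 300 293 292 291 291 290 291 291 292 293 385 384 395 394]
 [303 295 293 292 290 291 292 290 291 290 291 385 386 384 395]
 [299 295 292 290 291 289 288 287 288 288 292 295 386   0 386]
 [297 293   0 292 287 289 288 289 288 289 292 294 385 385 386]
 [297 295 292 293 290 288 290 289 289 288 292 294 389 387 386]
 [298 293 294 294 289 290 290 288 289 289 292 295 398 391 388]
 [300 297 294 294 291 291 291 291 288 290 294 399 399 399 397]
 [307 298 294 294 293 293 290 290 289 293 297 401 399 400 399]
 [351 302 297 295 294 296 295 295 295 298 401 399 401 401 401]
 [350 352 354 299 296 296 298 297 400 402 401 401 400 401 401]
 [356 355 402 401 403 403 403 400 403 403 402 402 403 402 401]]
```

View pics/c4.png

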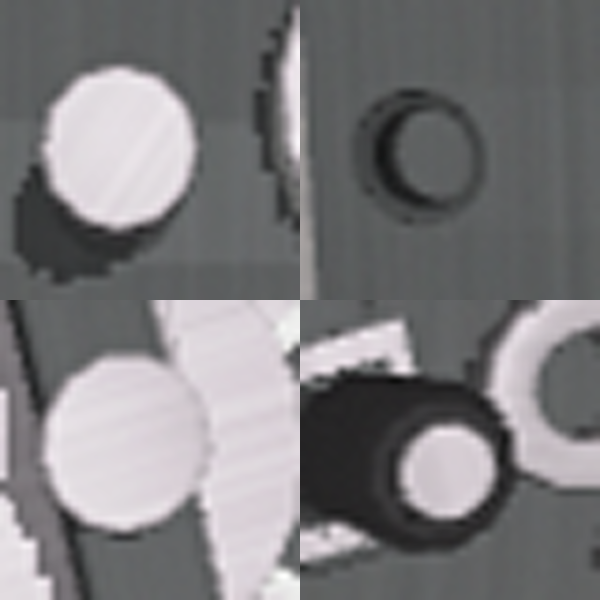

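```bash
python3 - <<'E'
from h import *
wi=dict(np.load("pics/c_info.npz")); d=np.load("pics/c.npy"); im=cv2.imread("pics/c.png"); g=cv2.cvtColor(im,cv2.COLOR_BGR2GRAY)
K=wi['mtx'];Rm=R.from_quat(wi['rotation']).as_matrix()
def zat(r,c):
    r=int(round(r));c=int(round(c)); dd=np.median(d[r-2:r+3,c-2:c+3]); ray=np.array([(c-K[0,2])/K[0,0],(r-K[1,2])/K[1,1],1])*dd
    return (wi['origin']+Rm@ray)
v=dict(pin=(86.1,257.5),park=(130.2,189.5),axis=(75.3,311),handle=(137.4,339))
zz=dict(pin=.107,park=.025,axis=None,handle=None)
# bright-disc fit by depth-thresholded masks
H,W=d.shape
rr,cc=np.mgrid[:H,:W]; 
rays=np.stack([(cc-K[0,2])/K[0,0],(rr-K[1,2])/K[1,1],np.ones((H,W))],-1)
X=wi['origin']+(rays*d[...,None])@Rm.T
th=-0.105; o=np.array([.5567,-.0339]); F=np.array([[np.cos(th),-np.sin(th)],[np.sin(th),np.cos(th)]])
for n,(r,c) in v.items():
    w=zat(r,c); P=proj_z(wi,[r,c],zz[n] or w[2])[0]
    print(n,"depth z",w.round(4),"->",P.round(4),"fix",((P[:2]-o)@F).round(4))
# pin-head top by 3D points
def circ(pts):
    A=np.c_[pts,np.ones(len(pts))]; s=np.linalg.lstsq(A,(pts**2).sum(1),rcond=None)[0]; c=s[:2]/2; return c,np.sqrt(s[2]+c@c)
for n,zr in [("pin",(.098,.115)),("axis",(.079,.09)),("handle",(.125,.15))]:
    r,c=v[n]; m=(X[...,2]>zr[0])&(X[...,2]<zr[1])&(abs(rr-r)<22)&(abs(cc-c)<22)&(d>0)
    q=X[m]; print(n,m.sum(),q.mean(0),np.median(q[:,2]))
    mm=m.astype(np.uint8); cs,_=cv2.findContours(mm,cv2.RETR_EXTERNAL,cv2.CHAIN_APPROX_NONE); k=max(cs,key=cv2.contourArea)
    (cx,cy),ra=cv2.minEnclosingCircle(k); P=proj_z(wi,[cy,cx],np.median(q[:,2]))[0]; print("  enclosing",cy,cx,ra,P)
# edges of plate
m=(abs(X[...,2]-.025)<.006)&(d>0); print("plate med z",np.median(X[m][:,2]))
np.save("pics/cX.npy",X)
E
```

```text
pin depth z [0.5576 0.0246 0.1081] -> [0.5577 0.0251 0.107 ] fix [-0.0052  0.0588]
park depth z [0.519 0.124 0.004] -> [0.5193 0.1201 0.025 ] fix [-0.0533  0.1492]
axis depth z [ 0.5655 -0.036   0.0767] -> [ 0.5652 -0.0359  0.0767] fix [ 0.0087 -0.0011]
handle depth z [ 0.4999 -0.0485  0.1367] -> [ 0.4996 -0.0485  0.1367] fix [-0.0553 -0.0205]
pin 366 [0.55706894 0.02493367 0.10765695] 0.10774703123952575
  enclosing 86.65384674072266 257.73077392578125 10.998350143432617 [0.55705006 0.02493771 0.10774703]
axis 0 [nan nan nan] nan<stdin>:23: RuntimeWarning: Mean of empty slice.
  ret = um.true_divide(
  return _methods._mean(a, axis=axis, dtype=dtype,
  ret = ret.dtype.type(ret / rcount)
Traceback (most recent call last):
ValueError: max() iterable argument is empty
```

```bash
cat > plan.py <<'E'
import json,sys
from h import *
p,q=json.load(open("cmd.json"))
def rel(*T): 
    t,_=deltas(np.array(p),q,np.array(T)); print("cmd",np.round(p,4)); print(t.round(2))
def upd(row):
    global p,q
    r=R.from_quat(q); p2=np.array(p)+r.apply(np.array(row[:3])*.025); q2=(r*R.from_rotvec(row[3:],degrees=True)).as_quat()
    p,q=p2.tolist(),q2.tolist(); json.dump([p,q],open("cmd.json","w")); print("new cmd",p2.round(4),q2.round(4))
E
python3 - <<'E'
from plan import *
rel([.5577,.0257,.18],[.5577,.0257,.0824])
E
```

```text
cmd [0.4613 0.038  0.24  ]
[[ 0.08 -3.89  2.4 ]
 [ 0.08 -3.89  6.3 ]]
```

Emit:
{"name": "carry_out", "arguments": {
  "deltas": [
    [-0.15, 0.08, -1.3, 0.4, 0, 0, 0],
    [-0.15, 0.08, -2.8, 1.0, 0, 0, 0],
    [-0.15, 0.08, -3.89, 2.0, 0, 0, 0],
    [-0.15, 0.08, -3.89, 3.2, 0, 0, 0],
    [-0.15, 0.08, -3.89, 4.4, 0, 0, 0],
    [-0.15, 0.08, -3.89, 5.4, 0, 0, 0],
    [-0.15, 0.08, -3.89, 6.1, 0, 0, 0],
    [-0.15, 0.08, -3.89, 6.3, 0, 0, 0]
  ],
  "force": 30
}}

```text
time: 4.1
position: [0.5557, 0.0254, 0.0799]
tool_rot: [-0.668, 0.744, 0.002, -0.001]
ft_force: [-0.5, 0.3, 0.6]
grip_width: 0.0502
```

Emit:
{"name": "carry_out", "arguments": {
  "deltas": [
    [1, 0, 0, 0, 0, 0, 0],
    [1, 0, 0, 0, 0, 0, 0],
    [1, 0, 0, 0, 0, 0, 0],
    [1, 0, 0, 0, 0, 0, 0],
    [1, 0, 0, 0, 0, 0, 0]
  ],
  "force": 30
}}

```text
time: 4.6
position: [0.5578, 0.026, 0.0828]
tool_rot: [-0.669, 0.743, -0.001, 0.0]
ft_force: [0.5, -0.0, -0.2]
grip_width: 0.0178
```

```bash
python3 - <<'E'
from plan import *
from rig import *
upd([.08,-3.89,6.3,0,0,0])
o=get_obs(); print({k:o[k] for k in('time','position','ft_force','grip_width','moment')})
p,d=camera("side"); cv2.imwrite("pics/d_side.png",cv2.resize(p[130:290,180:400,::-1],None,fx=3.5,fy=3.5,interpolation=cv2.INTER_CUBIC))
rel([.5187,.1204,.15])
E
```

```text
new cmd [0.5578 0.0258 0.0825] [ 0.6687 -0.7435  0.      0.    ]
{'time': 4.6, 'position': array([0.55779738, 0.02602777, 0.08282285]), 'ft_force': array([ 0.49390945, -0.03683629, -0.22174299]), 'grip_width': 0.017772220476109112, 'moment': array([ 0.0214704 ,  0.02370122, -0.02345684])}
cmd [0.5578 0.0258 0.0825]
[[-3.6   1.95 -2.7 ]]
```

View pics/d_side.png

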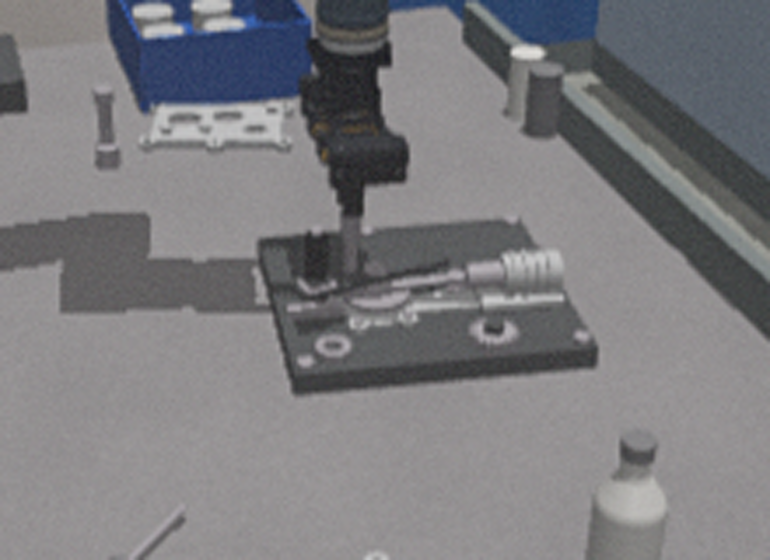

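Emit:
{"name": "carry_out", "arguments": {
  "deltas": [
    [1, 0, 0, 0, 0, 0, 0],
    [1, 0, 0, 0, 0, 0, 0]
  ]
}}

```text
time: 4.85
position: [0.5574, 0.0261, 0.0821]
tool_rot: [-0.669, 0.743, -0.0, 0.0]
ft_force: [-0.1, -0.2, -0.3]
grip_width: 0.0025
```

```bash
python3 - <<'E'
from rig import *
from h import *
for n in ("wrist","side"):
    i=camera_info(n);p,d=camera(n); cv2.imwrite(f"pics/e_{n}.png",p[:,:,::-1])
    if n=="side": print(pix(i,[[.557,.025,.107],[.5574,.0261,.0821]])); cv2.imwrite("pics/e_side2.png",cv2.resize(p[150:240,240:340,::-1],None,fx=6,fy=6,interpolation=cv2.INTER_CUBIC))
    else: print(pix(i,[[.557,.025,.107],[.5574,.0261,.0821]]))
E
```

```text
[[234.05427773 258.08536365]
 [219.5492899  256.0880753 ]]
[[190.42537885 279.29866429]
 [196.33480884 279.21870286]]
```

View pics/e_wrist.png

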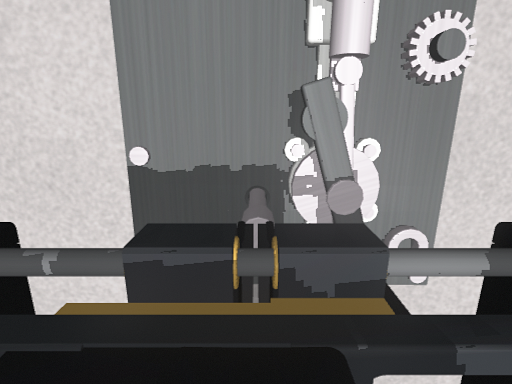

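View pics/e_side2.png

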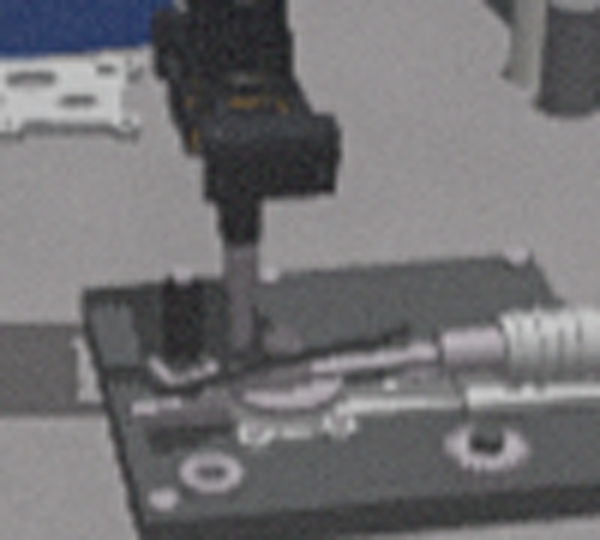

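```bash
python3 - <<'E'
from rig import *
from h import *
def cloud(i,d):
    K=i['mtx'];H,W=d.shape;rr,cc=np.mgrid[:H,:W]
    return i['origin']+(np.stack([(cc-K[0,2])/K[0,0],(rr-K[1,2])/K[1,1],np.ones((H,W))],-1)*d[...,None])@R.from_quat(i['rotation']).as_matrix().T
i=camera_info("side");p,d=camera("side");X=cloud(i,d)
for r in range(176,214,2):
    print(r,[tuple((X[r,c]*1000).astype(int)) for c in (277,279,281)],p[r,279])
i=camera_info("wrist");p,d=camera("wrist");X=cloud(i,d)
print(pix(i,[[.557,.025,z] for z in (.025,.05,.08,.107)]))
for r in range(180,250,4):
    print(r,[tuple((X[r,c]*1000).astype(int)) for c in (246,257,266)],p[r,257])
print(get_obs()['q'],get_obs()['position'])
E
```

```text
176 [(np.int64(518), np.int64(-68), np.int64(214)), (np.int64(526), np.int64(-64), np.int64(211)), (np.int64(533), np.int64(-64), np.int64(210))] [41 41 39]
178 [(np.int64(519), np.int64(-67), np.int64(206)), (np.int64(528), np.int64(-61), np.int64(202)), (np.int64(533), np.int64(-64), np.int64(203))] [47 48 50]
180 [(np.int64(522), np.int64(-55), np.int64(192)), (np.int64(528), np.int64(-61), np.int64(195)), (np.int64(534), np.int64(-61), np.int64(194))] [51 45 51]
182 [(np.int64(522), np.int64(-57), np.int64(186)), (np.int64(528), np.int64(-59), np.int64(186)), (np.int64(534), np.int64(-62), np.int64(186))] [43 48 47]
184 [(np.int64(545), np.int64(16), np.int64(138)), (np.int64(550), np.int64(9), np.int64(141)), (np.int64(558), np.int64(11), np.int64(139))] [46 45 46]
186 [(np.int64(545), np.int64(15), np.int64(131)), (np.int64(551), np.int64(12), np.int64(131)), (np.int64(559), np.int64(13), np.int64(130))] [51 46 53]
188 [(np.int64(545), np.int64(16), np.int64(122)), (np.int64(552), np.int64(14), np.int64(123)), (np.int64(561), np.int64(18), np.int64(119))] [43 36 44]
190 [(np.in
[... 4139 characters left out ...]
, (np.int64(565), np.int64(24), np.int64(129)), (np.int64(566), np.int64(20), np.int64(132))] [32 32 30]
240 [(np.int64(566), np.int64(30), np.int64(135)), (np.int64(564), np.int64(24), np.int64(133)), (np.int64(565), np.int64(20), np.int64(135))] [31 30 29]
244 [(np.int64(565), np.int64(30), np.int64(138)), (np.int64(564), np.int64(25), np.int64(136)), (np.int64(565), np.int64(20), np.int64(139))] [30 29 28]
248 [(np.int64(588), np.int64(26), np.int64(193)), (np.int64(588), np.int64(22), np.int64(193)), (np.int64(588), np.int64(20), np.int64(193))] [49 48 48]
[-1.53574650e-01  5.95515253e-01  1.70185046e+00 -2.62197232e-07
  8.44293189e-01  1.52295051e+00] [0.55733389 0.02605023 0.08202455]
```

```bash
python3 - <<'E'
import rig; print([n for n in dir(rig) if not n.startswith('_')])
from h import *
wi=dict(np.load("pics/c_info.npz")); X=np.load("pics/cX.npy"); d=np.load("pics/c.npy")
T=R.from_quat([.66874803,-.74348912,0,0]); Y=T.inv().apply((X-np.array([.46067,.03733,.23958])).reshape(-1,3)).reshape(X.shape)
for r in range(216,262,4): print(r,[tuple((Y[r,c]*1000).round().astype(int).tolist()) for c in (160,166,172,178,184)])
E
```

```text
['Unreachable', 'camera', 'camera_info', 'get_obs', 'hand_in', 'hold_point_z', 'spot_in']Traceback (most recent call last):
  File "<stdin>", line 3, in <module>
    fid = stack.enter_context(open(os.fspath(file), "rb"))
                              ~~~~^^^^^^^^^^^^^^^^^^^^^^^
FileNotFoundError: [Errno 2] No such file or directory: 'pics/cX.npy'
```

View pics/c.png

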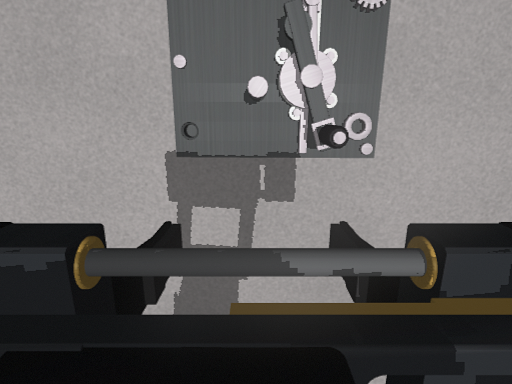

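```bash
python3 - <<'E'
import rig; print(rig.hold_point_z)
from h import *
wi=dict(np.load("pics/c_info.npz")); d=np.load("pics/c.npy")
K=wi['mtx'];H,W=d.shape;rr,cc=np.mgrid[:H,:W]
X=wi['origin']+(np.stack([(cc-K[0,2])/K[0,0],(rr-K[1,2])/K[1,1],np.ones((H,W))],-1)*d[...,None])@R.from_quat(wi['rotation']).as_matrix().T
np.save("pics/cX.npy",X)
T=R.from_quat([.66874803,-.74348912,0,0]); Y=T.inv().apply((X-np.array([.46067,.03733,.23958])).reshape(-1,3)).reshape(X.shape)
for r in range(216,310,5): print(r,[tuple((Y[r,c]*1000).round().astype(int).tolist()) for c in (148,160,172,178,184)])
E
```

```text
0.0187
216 [(-165, 80, 238), (-147, 80, 240), (-128, 80, 239), (-119, 80, 239), (-109, 80, 238)]
221 [(-166, 88, 240), (-147, 88, 239), (-128, 88, 238), (-119, 88, 239), (-110, 88, 239)]
226 [(-167, 96, 239), (-148, 96, 239), (-48, -9, -34), (-44, -8, -34), (-111, 96, 239)]
231 [(-167, 105, 239), (-51, -10, -45), (-46, -8, -41), (-44, -6, -35), (-111, 104, 238)]
236 [(-168, 113, 238), (-49, -10, -51), (-44, -8, -48), (-44, -3, -36), (-112, 113, 239)]
241 [(-53, -9, -56), (-48, -8, -54), (-44, -6, -48), (-44, -1, -37), (-112, 121, 239)]
246 [(-51, -10, -63), (-46, -8, -60), (-44, -3, -48), (-44, 2, -38), (-113, 130, 240)]
251 [(-31, -31, -113), (-28, -32, -114), (-24, -32, -114), (-23, -31, -114), (-21, -31, -113)]
256 [(-30, -31, -116), (-27, -31, -115), (-24, -30, -114), (-22, -31, -115), (-21, -30, -115)]
261 [(-30, -30, -117), (-27, -29, -115), (-24, -30, -116), (-22, -29, -115), (-20, -30, -116)]
266 [(-30, -29, -117), (-27, -28, -116), (-24, -28, -116), (-22, -29, -117), (-20, -28, -116)]
271 [(-31, -27, -116), (-27, -27, -116), (-24, -26, -116), (-22, -27, -117), (-20, -27, -117)]
276 [(-31, -25, -115), (-28, -24, -114), (-25, -24, -114), (-22, -25, -116), (-21, -24, -115)]
281 [(-46, -1, -78), (-44, 5, -70), (-136, 192, 239), (-126, 190, 237), (-117, 192, 239)]
286 [(-47, 2, -78), (-44, 6, -71), (-137, 201, 239), (-127, 201, 239), (-117, 200, 238)]
291 [(-47, 4, -79), (-44, 9, -72), (-138, 210, 239), (-128, 209, 238), (-118, 209, 237)]
296 [(-47, 7, -78), (-44, 11, -72), (-138, 219, 238), (-129, 220, 239), (-119, 220, 239)]
301 [(-47, 10, -78), (-159, 229, 239), (-139, 229, 239), (-129, 229, 239), (-119, 228, 238)]
306 [(-180, 238, 239), (-160, 238, 238), (-140, 239, 239), (-129, 237, 237), (-119, 237, 238)]
```

```bash
python3 - <<'E'
from h import *
X=np.load("pics/cX.npy")
T=R.from_quat([.66874803,-.74348912,0,0]); Y=T.inv().apply((X-np.array([.46067,.03733,.23958])).reshape(-1,3)).reshape(X.shape)
for r in range(216,330,8): print(r,[tuple((Y[r,c]*1000).round().astype(int).tolist()) for c in (20,60,95,115,255,340)])
E
```

```text
216 [(-360, 79, 238), (-300, 80, 239), (-245, 79, 237), (-215, 79, 237), (-1, 80, 238), (129, 81, 240)]
224 [(-73, -36, -105), (-61, -36, -104), (-50, -37, -105), (-217, 93, 238), (-1, 93, 239), (48, -9, -31)]
232 [(-68, -37, -112), (-57, -37, -112), (-49, -35, -107), (-218, 106, 239), (-1, 106, 238), (45, -8, -42)]
240 [(-65, -36, -116), (-54, -36, -116), (-47, -34, -111), (-220, 119, 238), (-1, 120, 238), (43, -7, -50)]
248 [(-61, -36, -121), (-51, -36, -121), (-47, -31, -111), (-41, -32, -112), (-1, -31, -112), (24, -31, -112)]
256 [(-60, -34, -122), (-49, -35, -124), (-46, -30, -114), (-40, -31, -115), (-1, -31, -115), (24, -30, -114)]
264 [(-60, -33, -123), (-50, -32, -123), (-45, -29, -116), (-40, -28, -115), (-1, -28, -116), (23, -29, -116)]
272 [(-61, -30, -122), (-51, -30, -123), (-45, -27, -116), (-40, -26, -116), (-1, -27, -117), (23, -26, -116)]
280 [(-61, -28, -123), (-51, -28, -122), (-48, -22, -113), (-50, -13, -98), (-1, 190, 239), (137, 191, 239)]
288 [(-61, -26, -124), (-51, -25, -123), (-49, -19, -112), (-49, -12, -101), (-1, 205, 239), (137, 204, 238)]
296 [(-63, -23, -122), (-51, -24, -124), (-48, -17, -113), (-49, -8, -101), (-1, 220, 239), (139, 220, 239)]
304 [(-63, -21, -123), (-53, -20, -122), (-49, -14, -114), (-48, -7, -103), (-1, -22, -125), (21, -23, -126)]
312 [(-63, -19, -123), (-53, -18, -123), (-48, -12, -115), (-49, -3, -103), (-1, -22, -128), (20, -23, -129)]
320 [(-54, -24, -134), (-45, -24, -134), (-36, -25, -135), (-33, -23, -133), (-1, -25, -134), (19, -24, -133)]
328 [(-52, -24, -136), (-43, -24, -136), (-36, -23, -135), (-31, -24, -135), (-1, -24, -136), (18, -24, -136)]
```

Emit:
{"name": "carry_out", "arguments": {
  "deltas": [
    [-0.15, 0, 0, 0, 0, 0, 0],
    [-0.15, 0, 0, 0, 0, 0, 0],
    [-0.15, 0, 0, 0, 0, 0, 0],
    [-0.15, 0, 0, 0, 0, 0, 0],
    [-0.15, 0, 0, 0.0, 0, 0, 0],
    [-0.15, 0, 0, 0, 0, 0, 0]
  ]
}}

```text
time: 5.65
position: [0.5574, 0.0261, 0.0821]
tool_rot: [-0.669, 0.743, 0.0, 0.0]
ft_force: [-0.8, 0.0, -0.4]
grip_width: 0.0404
```

```bash
python3 - <<'E'
from rig import *
from h import *
o=get_obs(); print(o['position'],o['grip_width'],o['time'])
i=camera_info("side");p,d=camera("side");K=i['mtx'];H,W=d.shape;rr,cc=np.mgrid[:H,:W]
X=i['origin']+(np.stack([(cc-K[0,2])/K[0,0],(rr-K[1,2])/K[1,1],np.ones((H,W))],-1)*d[...,None])@R.from_quat(i['rotation']).as_matrix().T
for r in range(172,206,2): print(r,[tuple((X[r,c]*1000).astype(int).tolist()) for c in (271,273,275,277,279,281,283)],p[r,279,0])
cv2.imwrite("pics/f.png",cv2.resize(p[150:240,240:340,::-1],None,fx=6,fy=6,interpolation=cv2.INTER_CUBIC))
E
```

```text
[0.55736145 0.02605108 0.08205406] 0.04042063686782568 5.65
172 [(514, -12, 203), (510, -50, 220), (517, -51, 220), (521, -58, 223), (529, -56, 221), (535, -57, 221), (542, -59, 221)] 65
174 [(514, -13, 196), (518, -25, 201), (513, -62, 219), (520, -64, 219), (525, -68, 220), (532, -68, 219), (539, -69, 218)] 54
176 [(514, -13, 188), (518, -23, 192), (513, -63, 212), (520, -62, 210), (526, -64, 211), (535, -60, 207), (540, -66, 210)] 46
178 [(615, 335, 0), (519, -21, 184), (514, -60, 203), (521, -61, 203), (526, -65, 204), (533, -66, 204), (542, -57, 198)] 49
180 [(609, 315, 0), (620, 320, -3), (515, -58, 194), (522, -57, 193), (528, -59, 193), (534, -62, 194), (542, -59, 191)] 49
182 [(604, 295, 1), (613, 297, -1), (515, -58, 187), (523, -53, 184), (528, -59, 186), (535, -61, 186), (541, -61, 185)] 44
184 [(601, 285, -3), (609, 284, -3), (515, -56, 179), (554, 44, 123), (544, -10, 152), (552, -7, 149), (559, -9, 150)] 44
186 [(595, 265, -1), (603, 261, 0), (548, 51, 112), (554, 47, 114), (546, -2, 140), (552, -9, 143), (561, -2, 138)] 41
188 [(589, 244, 0), (596, 239, 1), (604, 236,
[... 309 characters left out ...]
 [(573, 190, 2), (583, 194, -1), (592, 195, -3), (547, 22, 95), (553, 16, 97), (560, 15, 96), (621, 178, 1)] 91
196 [(501, -61, 138), (576, 171, 2), (572, 129, 26), (548, 23, 86), (553, 16, 89), (559, 12, 90), (598, 108, 33)] 93
198 [(500, -62, 131), (510, -54, 126), (569, 117, 23), (576, 114, 24), (552, 12, 83), (559, 12, 82), (599, 109, 23)] 96
200 [(500, -62, 124), (508, -60, 121), (564, 102, 23), (570, 95, 26), (555, 20, 70), (560, 14, 72), (593, 92, 25)] 96
202 [(499, -67, 119), (509, -57, 112), (558, 82, 27), (566, 82, 26), (553, 15, 64), (560, 14, 64), (588, 76, 25)] 89
204 [(499, -65, 110), (509, -58, 104), (555, 73, 23), (562, 69, 24), (555, 20, 53), (560, 12, 57), (584, 63, 24)] 97
```

View pics/f.png

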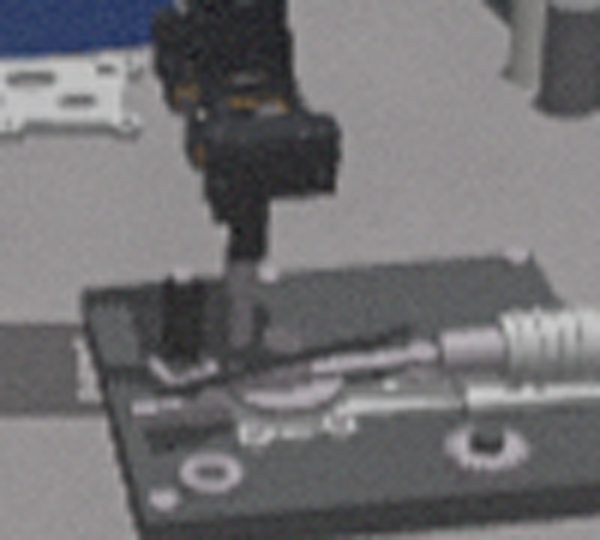

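Emit:
{"name": "carry_out", "arguments": {
  "deltas": [
    [-0.15, 0, 0, 0, 0, 0, 0],
    [-0.15, 0, 0, 0.2, 0, 0, 0],
    [-0.15, 0, 0, 0.5, 0, 0, 0],
    [-0.15, 0, 0, 0.8, 0, 0, 0],
    [-0.15, 0, 0, 1.1, 0, 0, 0],
    [-0.15, 0, 0, 1.2, 0, 0, 0]
  ]
}}

```text
time: 6.3
position: [0.5565, 0.0261, 0.0507]
tool_rot: [-0.669, 0.743, 0.001, -0.001]
ft_force: [0.1, -0.4, -0.6]
grip_width: 0.0501
```

Emit:
{"name": "carry_out", "arguments": {
  "deltas": [
    [1, 0, 0, 0, 0, 0, 0],
    [1, 0, 0, 0, 0, 0, 0],
    [1, 0, 0, 0, 0, 0, 0],
    [1, 0, 0, 0, 0, 0, 0],
    [1, 0, 0, 0, 0, 0, 0],
    [1, 0, 0, 0, 0, 0, 0]
  ]
}}

```text
time: 6.9
position: [0.5576, 0.026, 0.0524]
tool_rot: [-0.669, 0.743, -0.0, 0.0]
ft_force: [0.1, 0.1, 1.0]
grip_width: 0.0212
```

```bash
python3 - <<'E'
from plan import *
upd([0,0,1.2,0,0,0])
rel([.5578,.0258,.1225],[.5198,.1209,.1225],[.5198,.1209,.084],[.5198,.1209,.0525])
E
```

```text
new cmd [0.5578 0.0258 0.0525] [ 0.6687 -0.7435  0.      0.    ]
cmd [0.5578 0.0258 0.0525]
[[-0.    0.   -2.8 ]
 [-3.62  1.91 -2.8 ]
 [-3.62  1.91 -1.26]
 [-3.62  1.91 -0.  ]]
```

Emit:
{"name": "carry_out", "arguments": {
  "deltas": [
    [1, 0, 0, -0.2, 0, 0, 0],
    [1, 0, 0, -0.6, 0, 0, 0],
    [1, 0, 0, -1.1, 0, 0, 0],
    [1, 0, 0, -1.7, 0, 0, 0],
    [1, 0, 0, -2.2, 0, 0, 0],
    [1, 0, 0, -2.4, 0, 0, 0]
  ]
}}

```text
time: 7.5
position: [0.5585, 0.0259, 0.1142]
tool_rot: [-0.669, 0.743, -0.001, 0.001]
ft_force: [0.2, 0.7, -1.3]
grip_width: 0.0213
```

```bash
python3 - <<'E'
from rig import *
from h import *
o=get_obs(); print(o['position'],o['grip_width'],o['ft_force'])
p,d=camera("side")
cv2.imwrite("pics/g.png",cv2.resize(p[130:240,240:340,::-1],None,fx=5,fy=5,interpolation=cv2.INTER_CUBIC))
E
```

```text
[0.55848117 0.02592406 0.11420278] 0.02129863038980903 [ 0.23447702  0.73527428 -1.30842779]
```

View pics/g.png

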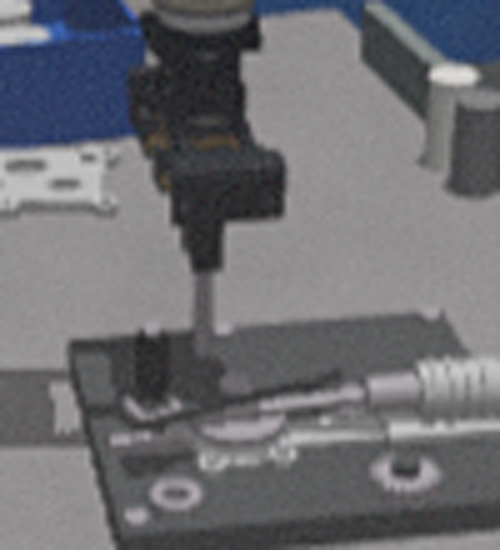

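Emit:
{"name": "carry_out", "arguments": {
  "deltas": [
    [1, -0.8, 0.42, 0, 0, 0, 0],
    [1, -2.0, 1.06, 0, 0, 0, 0],
    [1, -3.0, 1.59, 0, 0, 0, 0],
    [1, -3.62, 1.91, 0.3, 0, 0, 0],
    [1, -3.62, 1.91, 0.8, 0, 0, 0],
    [1, -3.62, 1.91, 1.2, 0, 0, 0],
    [1, -3.62, 1.91, 1.3, 0, 0, 0],
    [1, -3.62, 1.91, 1.3, 0, 0, 0]
  ]
}}

```text
time: 8.35
position: [0.5194, 0.1201, 0.0786]
tool_rot: [-0.668, 0.744, 0.0, -0.001]
ft_force: [-0.3, 0.0, 0.4]
grip_width: 0.0212
```

```bash
python3 - <<'E'
from rig import *
from plan import *
upd([0,0,-2.4,0,0,0]); upd([-3.62,1.91,1.3,0,0,0])
o=get_obs(); print(o['position'],o['grip_width'],o['ft_force'])
i=camera_info("wrist");p,d=camera("wrist"); cv2.imwrite("pics/i.png",p[:,:,::-1]); print(pix(i,[[.519,.1201,.025],[.519,.1201,.03]]))
i=camera_info("side");p,d=camera("side")
cv2.imwrite("pics/g2.png",cv2.resize(p[130:240,220:320,::-1],None,fx=5,fy=5,interpolation=cv2.INTER_CUBIC))
E
```

```text
new cmd [0.5578 0.0258 0.1125] [ 0.6687 -0.7435  0.      0.    ]
new cmd [0.5199 0.1208 0.08  ] [ 0.6687 -0.7435  0.      0.    ]
[0.51942444 0.12010174 0.07862822] 0.021207145508711542 [-0.26758415  0.02602912  0.38985402]
[[198.70588657 255.98300417]
 [200.33148813 255.99861314]]
```

View pics/g2.png

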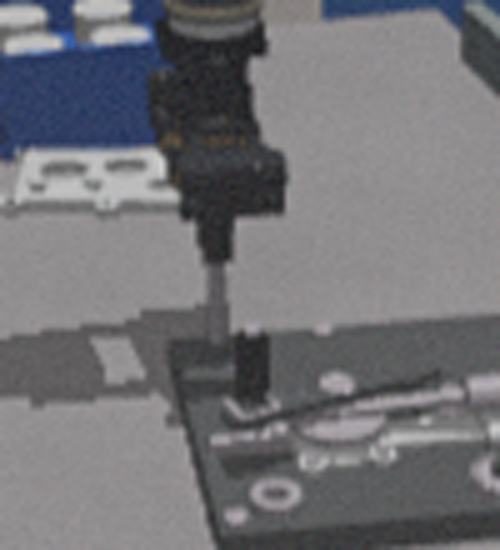

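View pics/i.png

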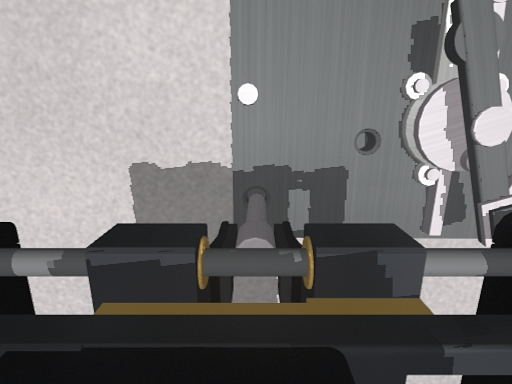

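Emit:
{"name": "carry_out", "arguments": {
  "deltas": [
    [1, 0, 0, 0.12, 0, 0, 0],
    [1, 0, 0, 0.25, 0, 0, 0],
    [1, 0, 0, 0.4, 0, 0, 0],
    [1, 0, 0, 0.55, 0, 0, 0],
    [1, 0, 0, 0.7, 0, 0, 0]
  ]
}}

```text
time: 8.95
position: [0.5193, 0.1211, 0.0617]
tool_rot: [-0.669, 0.743, 0.0, -0.0]
ft_force: [-0.4, 0.2, -0.6]
grip_width: 0.0213
```

Emit:
{"name": "carry_out", "arguments": {
  "deltas": [
    [1, 0, 0, 0.12, 0, 0, 0],
    [1, 0, 0, 0.24, 0, 0, 0],
    [1, 0, 0, 0.35, 0, 0, 0],
    [1, 0, 0, 0.42, 0, 0, 0],
    [1, 0, 0, 0.44, 0, 0, 0]
  ]
}}

```text
time: 9.45
position: [0.5204, 0.1211, 0.0522]
tool_rot: [-0.669, 0.743, -0.001, 0.001]
ft_force: [-1.9, -1.0, 10.3]
grip_width: 0.0209
```

Emit:
{"name": "carry_out", "arguments": {
  "deltas": [
    [-0.15, 0, 0, -0.04, 0, 0, 0],
    [-0.15, 0, 0, -0.04, 0, 0, 0],
    [-0.15, 0, 0, -0.04, 0, 0, 0],
    [-0.15, 0, 0, -0.04, 0, 0, 0],
    [-0.15, 0, 0, -0.3, 0, 0, 0],
    [-0.15, 0, 0, -1.0, 0, 0, 0],
    [-0.15, 0, 0, -2.2, 0, 0, 0],
    [-0.15, 0, 0, -3.6, 0, 0, 0]
  ]
}}

```text
time: 10.25
position: [0.5184, 0.121, 0.1413]
tool_rot: [-0.669, 0.744, 0.001, -0.001]
ft_force: [0.0, 0.8, -0.3]
grip_width: 0.0497
```

```bash
python3 - <<'E'
from plan import *
upd([0,0,1.14,0,0,0]);upd([0,0,-3.6,0,0,0])
rel([.46,.0,.205],[.46,.0,.2])
E
```

```text
new cmd [0.5199 0.1208 0.0515] [ 0.6687 -0.7435  0.      0.    ]
new cmd [0.5199 0.1208 0.1415] [ 0.6687 -0.7435  0.      0.    ]
cmd [0.5199 0.1208 0.1415]
[[ 5.06  1.87 -2.54]
 [ 5.06  1.87 -2.34]]
```

```bash
python3 - <<'E'
from plan import *
rel([.466,-.035,.18],[.466,-.035,.15])
E
```

```text
cmd [0.5199 0.1208 0.1415]
[[ 6.43  1.49 -1.54]
 [ 6.43  1.49 -0.34]]
```

Emit:
{"name": "carry_out", "arguments": {
  "deltas": [
    [-0.15, 1.0, 0.3, -0.5, 0, 0, 0],
    [-0.15, 2.6, 0.6, -0.7, 0, 0, 0],
    [-0.15, 4.3, 1.0, -0.7, 0, 0, 0],
    [-0.15, 5.7, 1.3, -0.6, 0, 0, 0],
    [-0.15, 6.43, 1.49, -0.4, 0, 0, 0],
    [-0.15, 6.43, 1.49, -0.4, 0, 0, 0],
    [-0.15, 6.43, 1.49, -0.4, 0, 0, 0]
  ]
}}

```text
time: 10.95
position: [0.4655, -0.0349, 0.1513]
tool_rot: [-0.668, 0.744, 0.0, 0.0]
ft_force: [0.7, 0.2, 0.6]
grip_width: 0.0501
```

```bash
python3 - <<'E'
from rig import *
from plan import *
upd([6.43,1.49,-.4,0,0,0])
o=get_obs(); print(o['position'],o['tool_rot'],o['joint_velocities'].round(3))
wi=camera_info("wrist");p,d=camera("wrist"); wi2=camera_info("wrist"); print(wi['origin'],wi2['origin'])
cv2.imwrite("pics/j.png",p[:,:,::-1]); np.save("pics/j.npy",d); np.savez("pics/j_info.npz",**wi)
t,dt=camera("top"); cv2.imwrite("pics/j_top.png",t[:,:,::-1])
E
```

```text
new cmd [ 0.4659 -0.0351  0.1515] [ 0.6687 -0.7435  0.      0.    ]
[ 0.46551996 -0.03491071  0.15133092] [-6.68244246e-01  7.43941911e-01  1.64673418e-06  2.47852122e-04] [ 0.028  0.002 -0.01   0.002 -0.003 -0.001]
[ 0.53387999 -0.04176773  0.34235338] [ 0.53409118 -0.04120211  0.34240244]
```

View pics/j.png

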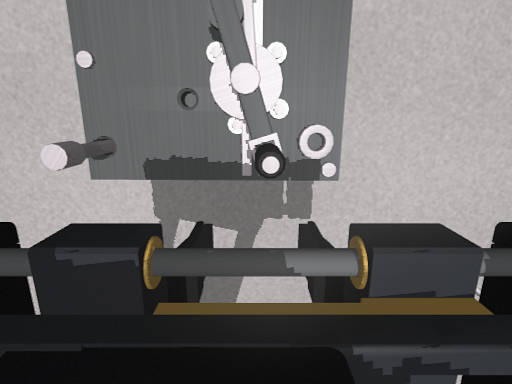

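```bash
python3 - <<'E'
from h import *
wi=dict(np.load("pics/j_info.npz")); d=np.load("pics/j.npy"); im=cv2.imread("pics/j.png"); g=cv2.cvtColor(im,cv2.COLOR_BGR2GRAY)
K=wi['mtx'];H,W=d.shape;rr,cc=np.mgrid[:H,:W]
X=wi['origin']+(np.stack([(cc-K[0,2])/K[0,0],(rr-K[1,2])/K[1,1],np.ones((H,W))],-1)*d[...,None])@R.from_quat(wi['rotation']).as_matrix().T
np.save("pics/jX.npy",X)
def z(r,c,h=3): 
    q=X[r-h:r+h+1,c-h:c+h+1,2]; dd=d[r-h:r+h+1,c-h:c+h+1]; return np.median(q[dd>0])
print("z axis cap",z(78,245),"handle disc",z(164,270,2),"pin top",z(156,53,4))
# radial edge circle fit
def fit(r,c,rad,lo,hi,sign):
    gf=cv2.GaussianBlur(g.astype(np.float32),(0,0),0.7); pts=[]
    for a in np.linspace(0,2*np.pi,90,endpoint=False):
        t=np.arange(lo,hi,.1); v=cv2.remap(gf,(c+t*np.cos(a)).astype(np.float32)[None],(r+t*np.sin(a)).astype(np.float32)[None],cv2.INTER_LINEAR)[0]
        gr=np.gradient(v)*sign; k=gr.argmax()
        if gr[k]>1.0: pts.append([c+t[k]*np.cos(a),r+t[k]*np.sin(a)])
    pts=np.array(pts,np.float32)
    for _ in range(4):
        e=cv2.fitEllipse(pts); (x,y),(A,B),_a=e; rd=np.hypot(pts[:,0]-x,pts[:,1]-y); m=abs(rd-np.median(rd))<max(1,1.5*np.std(rd)); pts=pts[m]
    return e,len(pts)
for n,a in [("handle_disc",(164,270,7,4,11,-1)),("axis",(78,245,14,10,19,-1)),("pin",(156,53,12,8,17,-1))]:
    e,k=fit(*a); print(n,e,k)
b=lambda r,c,h: cv2.resize(im[r-h:r+h,c-h:c+h],(390,390),interpolation=cv2.INTER_NEAREST)
cv2.imwrite("pics/j2.png",np.hstack([b(78,245,20),b(164,270,20)]))
E
```

```text
z axis cap 0.07706935964753539 handle disc 0.1371535933210971 pin top 0.10795708506091503
handle_disc ((270.27899169921875, 164.66806030273438), (17.10023307800293, 17.48394203186035), 72.12324523925781) 90
axis ((244.6215362548828, 77.84765625), (28.239479064941406, 31.09132957458496), 167.67263793945312) 70
pin ((53.47232437133789, 156.71176147460938), (23.993682861328125, 27.114599227905273), 129.85484313964844) 66
```

View pics/j2.png

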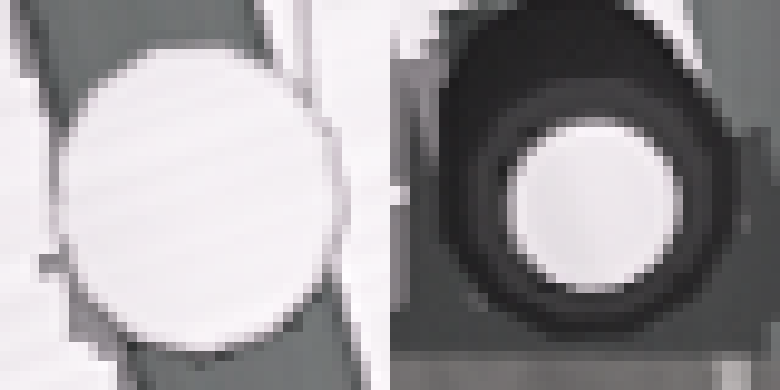

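```bash
python3 - <<'E'
from h import *
wi=dict(np.load("pics/j_info.npz")); X=np.load("pics/jX.npy"); g=cv2.cvtColor(cv2.imread("pics/j.png"),cv2.COLOR_BGR2GRAY)
h=proj_z(wi,[164.67,270.28],.1372)[0]; a=proj_z(wi,[77.85,244.62],.0771)[0]
print("handle",h,"axis",a,"vec",(h-a)[:2]*1e3,np.linalg.norm((h-a)[:2]))
# wrist c image
wc=dict(np.load("pics/c_info.npz")); h2=proj_z(wc,[137.4,339],.1372)[0];a2=proj_z(wc,[75.3,311],.0771)[0]; print("c:",h2,a2,(h2-a2)[:2]*1e3,np.linalg.norm((h2-a2)[:2]))
# plate edges: left edge col near rows 20..100 and right, bottom edge
from numpy import polyfit
# plate z points -> left/right extents per row
m=(abs(X[...,2]-.025)<.008)
gz=X[...,2]
L=[];Rr=[]
for r in range(5,140,3):
    row=gz[r]; cL=next((c for c in range(60,200) if np.median(row[c:c+4])>.015),None); cR=next((c for c in range(400,280,-1) if np.median(row[c-3:c+1])>.015),None)
    if cL: L.append([r,cL-.5]); 
    if cR: Rr.append([r,cR+.5])
for n,E in (("L",L),("R",Rr)):
    P=proj_z(wi,np.array(E),.025); k=np.polyfit(P[:,0],P[:,1],1)
    res=P[:,1]-np.polyval(k,P[:,0]); ok=abs(res)<.002; k=np.polyfit(P[ok,0],P[ok,1],1); print(n,"angle",np.arctan(k[0]),"res",np.std(P[ok,1]-np.polyval(k,P[ok,0])),len(P),ok.sum(),"y at x=.55",np.polyval(k,.55))
B=[]
for c in range(100,140,2):
    r=next((r for r in range(200,160,-1) if gz[r,c]>.015),None)
    if r:B.append([r+.5,c])
print(B[:3]); P=proj_z(wi,np.array(B),.025); print("bottom x",P[[0,-1]])
E
```

```text
handle [ 0.49972252 -0.04852705  0.1372    ] axis [ 0.56503975 -0.0360345   0.0771    ] vec [-65.31722918 -12.49254973] 0.06650115958882323
c: [ 0.49961623 -0.0483413   0.1372    ] [ 0.56519106 -0.03586763  0.0771    ] [-65.57482613 -12.47366695] 0.06675065684714217
L angle -0.11195432687500503 res 0.0003451108394730522 45 45 y at x=.55 0.13795643025369467
R angle -0.11120047118383859 res 0.0002922711171489093 45 45 y at x=.55 -0.13653370325686864
[[179.5, 100], [179.5, 102], [179.5, 104]]
bottom x [[0.48470681 0.13442498 0.025     ]
 [0.48025724 0.09310193 0.025     ]]
```

```bash
python3 - <<'E'
from plan import *
rel([.4999,-.0492,.1515],[.4999,-.0492,.0622])
E
```

```text
cmd [ 0.4659 -0.0351  0.1515]
[[ 0.42 -1.41  0.  ]
 [ 0.42 -1.41  3.57]]
```

Emit:
{"name": "carry_out", "arguments": {
  "deltas": [
    [-0.15, 0.2, -0.6, 0, 0, 0, -6],
    [-0.15, 0.42, -1.41, 0, 0, 0, -12],
    [-0.15, 0.42, -1.41, 0.3, 0, 0, -17],
    [-0.15, 0.42, -1.41, 1.2, 0, 0, -17],
    [-0.15, 0.42, -1.41, 2.2, 0, 0, -17],
    [-0.15, 0.42, -1.41, 3.0, 0, 0, -17],
    [-0.15, 0.42, -1.41, 3.45, 0, 0, -17],
    [-0.15, 0.42, -1.41, 3.57, 0, 0, -17]
  ]
}}

```text
time: 11.85
position: [0.499, -0.048, 0.0608]
tool_rot: [0.772, -0.636, -0.001, 0.0]
ft_force: [0.4, 0.4, 0.3]
grip_width: 0.0499
```

```bash
python3 - <<'E'
from rig import *
from plan import *
upd([.42,-1.41,3.57,0,0,-17])
p,d=camera("side")
cv2.imwrite("pics/k.png",cv2.resize(p[130:240,220:320,::-1],None,fx=5,fy=5,interpolation=cv2.INTER_CUBIC))
i=camera_info("wrist");p,d=camera("wrist"); cv2.imwrite("pics/kw.png",p[:,:,::-1])
o=get_obs(); print(o['position'],o['tool_rot'],o['ft_force'])
E
```

```text
new cmd [ 0.4998 -0.0493  0.0623] [ 0.7713 -0.6365  0.      0.    ]
[ 0.49967715 -0.04851804  0.06179587] [ 7.71594264e-01 -6.36114997e-01 -3.10288433e-05 -1.56215956e-05] [0.44128912 0.171802   0.21276611]
```

View pics/k.png

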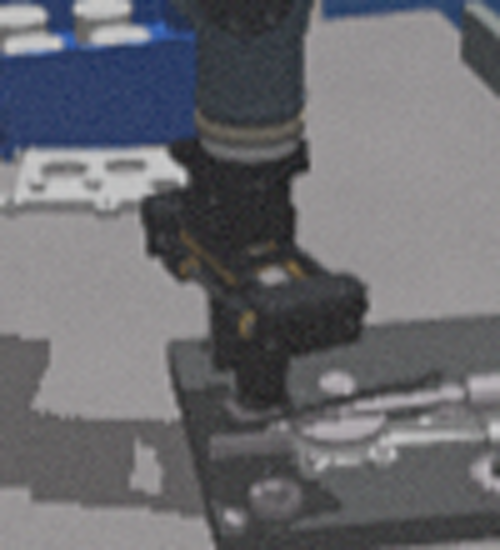

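View pics/kw.png

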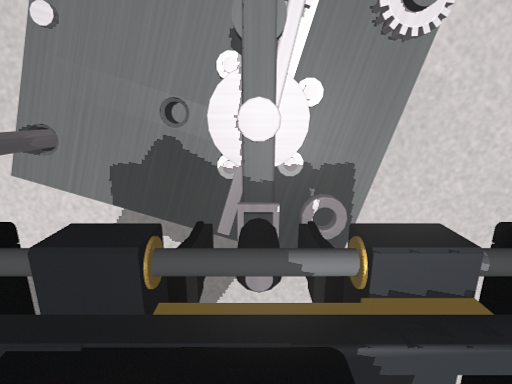

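Emit:
{"name": "carry_out", "arguments": {
  "deltas": [
    [1, 0, 0, 0, 0, 0, 0],
    [1, 0, 0, 0, 0, 0, 0],
    [1, 0, 0, 0, 0, 0, 0],
    [1, 0, 0, 0, 0, 0, 0],
    [1, 0, 0, 0, 0, 0, 0],
    [1, 0, 0, 0, 0, 0, 0]
  ],
  "force": 50
}}

```text
time: 12.55
position: [0.4997, -0.0493, 0.0622]
tool_rot: [0.771, -0.637, 0.0, -0.0]
ft_force: [-0.6, -0.2, 3.2]
grip_width: 0.0219
```

```bash
python3 - <<'E'
from rig import *
from h import *
o=get_obs(); print(o['position'],o['tool_rot'],o['ft_force'],o['grip_width'])
i=camera_info("wrist");p,d=camera("wrist"); cv2.imwrite("pics/l.png",p[:,:,::-1]); np.savez("pics/l_info.npz",**i)
g=cv2.GaussianBlur(cv2.cvtColor(p,cv2.COLOR_RGB2GRAY).astype(np.float32),(0,0),.7)
r,c=118,259;pts=[]
for a in np.linspace(0,2*np.pi,90,endpoint=False):
    t=np.arange(16,27,.1); v=cv2.remap(g,(c+t*np.cos(a)).astype(np.float32)[None],(r+t*np.sin(a)).astype(np.float32)[None],cv2.INTER_LINEAR)[0]
    gr=-np.gradient(v);k=gr.argmax()
    if gr[k]>1: pts.append([c+t[k]*np.cos(a),r+t[k]*np.sin(a)])
pts=np.array(pts,np.float32)
for _ in range(4):
    e=cv2.fitEllipse(pts);rd=np.hypot(*(pts-e[0]).T);pts=pts[abs(rd-np.median(rd))<max(1,1.5*rd.std())]
print(e,len(pts)); P=proj_z(i,[e[0][1],e[0][0]],.0771)[0]; print("axis",P,"axis-TCP",P-o['position'])
cv2.imwrite("pics/l2.png",cv2.resize(p[80:240,180:340,::-1],None,fx=4,fy=4,interpolation=cv2.INTER_NEAREST)) 
E
```

```text
[ 0.49968346 -0.04926442  0.06219568] [ 7.71267441e-01 -6.36511059e-01  4.40206255e-04 -1.07608990e-04] [-0.58315546 -0.16783058  3.16434201] 0.02187590411182457
((256.25555419921875, 119.4037094116211), (41.8021354675293, 44.29665756225586), 179.57562255859375) 59
axis [ 0.56511071 -0.03620207  0.0771    ] axis-TCP [0.06542726 0.01306235 0.01490432]
```

View pics/l2.png

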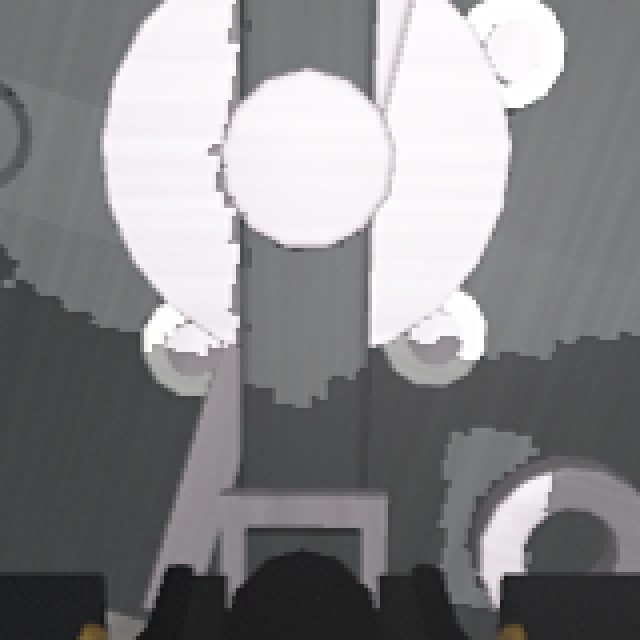

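```bash
cat > circ.py <<'E'
import sys,json
import plan
from plan import *
TH=-0.111
def rows(phis,C,r,zc=.0622):
    P=np.array([[C[0]-r*np.cos(f+TH),C[1]-r*np.sin(f+TH),zc] for f in phis])
    t,_=deltas(np.array(plan.p),plan.q,P)
    s="["+", ".join("[1, %.2f, %.2f, %.2f, 0, 0, 0]"%tuple(a+0.0) for a in t.round(2)+0.0)+"]"
    print(s); return [float(v) for v in t[-1].round(2)]+[0,0,0]
def state(C,r):
    from rig import get_obs
    o=get_obs(); v=o['position'][:2]-np.array(C); a=np.arctan2(v[1],v[0])-np.pi-TH
    u=v/np.linalg.norm(v); tt=np.array([-u[1],u[0]]); f=o['ft_force'][:2]
    print("t",round(o['time'],2),"phi mod",round(a%(2*np.pi),3),"r",round(np.linalg.norm(v)*1e3,2),"Frad_out",round(f@u,2),"Ftan",round(f@tt,2),"Fz",round(o['ft_force'][2],1),"z",round(o['position'][2],4),"w",round(o['grip_width'],4))
E
cat > step.py <<'E'
from circ import *
# usage: step.py apply|no C0 C1 r phi0 dphi n
import os
a=sys.argv
C=[float(a[2]),float(a[3])];r=float(a[4])
if a[1]=="apply": upd(json.load(open("last.json")))
state(C,r)
ph=[float(x) for x in a[5].split(",")]
json.dump(rows(ph,C,r),open("last.json","w"))
E
python3 step.py no .5649 -.0364 .0664 0.327,0.367,0.427,0.507,0.607,0.707,0.807,0.907
```

```text
t 12.6 phi mod 0.306 r 66.46 Frad_out -0.11 Ftan 0.87 Fz 4.0 z 0.0622 w 0.0215
[[1, 0.06, 0.00, 0.00, 0, 0, 0], [1, 0.16, 0.00, 0.00, 0, 0, 0], [1, 0.32, -0.02, 0.00, 0, 0, 0], [1, 0.53, -0.05, 0.00, 0, 0, 0], [1, 0.79, -0.12, 0.00, 0, 0, 0], [1, 1.04, -0.21, 0.00, 0, 0, 0], [1, 1.27, -0.33, 0.00, 0, 0, 0], [1, 1.50, -0.47, 0.00, 0, 0, 0]]
```

Emit:
{"name": "carry_out", "arguments": {
  "deltas": [
    [1, 0.06, 0.0, 0.0, 0, 0, 0],
    [1, 0.16, 0.0, 0.0, 0, 0, 0],
    [1, 0.32, -0.02, 0.0, 0, 0, 0],
    [1, 0.53, -0.05, 0.0, 0, 0, 0],
    [1, 0.79, -0.12, 0.0, 0, 0, 0],
    [1, 1.04, -0.21, 0.0, 0, 0, 0],
    [1, 1.27, -0.33, 0.0, 0, 0, 0],
    [1, 1.5, -0.47, 0.0, 0, 0, 0]
  ]
}}

```text
time: 13.4
position: [0.5166, -0.0828, 0.0621]
tool_rot: [0.771, -0.637, -0.002, 0.0]
ft_force: [-3.9, 2.0, 8.2]
grip_width: 0.0217
```

```bash
python3 step.py apply .5649 -.0364 .0664 1.007,1.107,1.207,1.307,1.407,1.507,1.607,1.707
```

```text
new cmd [ 0.5185 -0.0838  0.0623] [ 0.7713 -0.6365  0.      0.    ]
t 13.4 phi mod 0.876 r 66.97 Frad_out 1.45 Ftan -4.15 Fz 8.2 z 0.0621 w 0.0217
[[1, 0.21, -0.16, 0.00, 0, 0, 0], [1, 0.40, -0.34, 0.00, 0, 0, 0], [1, 0.58, -0.54, 0.00, 0, 0, 0], [1, 0.73, -0.76, 0.00, 0, 0, 0], [1, 0.86, -0.99, 0.00, 0, 0, 0], [1, 0.97, -1.23, 0.00, 0, 0, 0], [1, 1.05, -1.49, 0.00, 0, 0, 0], [1, 1.11, -1.75, 0.00, 0, 0, 0]]
```

Emit:
{"name": "carry_out", "arguments": {
  "deltas": [
    [1, 0.21, -0.16, 0.0, 0, 0, 0],
    [1, 0.4, -0.34, 0.0, 0, 0, 0],
    [1, 0.58, -0.54, -0.01, 0, 0, 0],
    [1, 0.73, -0.76, -0.01, 0, 0, 0],
    [1, 0.86, -0.99, -0.02, 0, 0, 0],
    [1, 0.97, -1.23, -0.02, 0, 0, 0],
    [1, 1.05, -1.49, -0.02, 0, 0, 0],
    [1, 1.11, -1.75, -0.02, 0, 0, 0]
  ]
}}

```text
time: 14.2
position: [0.5618, -0.1029, 0.0621]
tool_rot: [0.772, -0.636, -0.004, 0.003]
ft_force: [-9.0, -4.9, 8.4]
grip_width: 0.0221
```

```bash
python3 step.py apply .5649 -.0364 .0664 1.807,1.907,2.007,2.107,2.207,2.307,2.407,2.507
```

```text
new cmd [ 0.5667 -0.1028  0.0623] [ 0.7713 -0.6365  0.      0.    ]
t 14.2 phi mod 1.635 r 66.61 Frad_out 5.35 Ftan -8.8 Fz 8.4 z 0.0621 w 0.0221
[[1, 0.03, -0.26, 0.00, 0, 0, 0], [1, 0.03, -0.52, 0.00, 0, 0, 0], [1, 0.01, -0.79, 0.00, 0, 0, 0], [1, -0.04, -1.05, 0.00, 0, 0, 0], [1, -0.11, -1.31, 0.00, 0, 0, 0], [1, -0.21, -1.55, 0.00, 0, 0, 0], [1, -0.33, -1.79, 0.00, 0, 0, 0], [1, -0.48, -2.01, 0.00, 0, 0, 0]]
```

```bash
cat > est.py <<'E'
from h import *
def est(data,C=(.5649,-.0364),r0=66.4,TH=-.111,sp=.6,sm=.2):
    A=[];b=[]
    for f,r,F in data:
        a=f+TH+np.pi; A.append(np.array([1,np.cos(a),np.sin(a)])/sm); b.append((r+F/6-r0)/sm)
    for k in range(3): e=np.zeros(3);e[k]=1/sp;A.append(e);b.append(0)
    s=np.linalg.lstsq(np.array(A),np.array(b),rcond=None)[0]
    print("dr,dx,dy mm",s.round(2),"C",(C[0]+s[1]/1e3).round(5),(C[1]+s[2]/1e3).round(5),"r",r0+s[0]); print("res N",[round(float((r+F/6-r0-s@[1,np.cos(f+TH+np.pi),np.sin(f+TH+np.pi)])*6),2) for f,r,F in data])
E
python3 - <<'E'
from est import *
est([(.306,66.46,0),(.876,66.97,1.45),(1.635,66.61,5.35)])
E
```

```text
dr,dx,dy mm [ 0.26  0.24 -0.83] C 0.56514 -0.03723 r 66.66340674055571
res N [-0.8, 0.86, 0.11]
```

```bash
python3 step.py no .5651 -.0371 .0667 1.807,1.907,2.007,2.107,2.207,2.307,2.407,2.507
```

```text
t 14.2 phi mod 1.632 r 65.92 Frad_out 5.38 Ftan -8.78 Fz 8.4 z 0.0621 w 0.0221
[[1, 0.07, -0.26, 0.00, 0, 0, 0], [1, 0.07, -0.53, 0.00, 0, 0, 0], [1, 0.05, -0.79, 0.00, 0, 0, 0], [1, 0.00, -1.06, 0.00, 0, 0, 0], [1, -0.07, -1.31, 0.00, 0, 0, 0], [1, -0.17, -1.56, 0.00, 0, 0, 0], [1, -0.30, -1.79, 0.00, 0, 0, 0], [1, -0.44, -2.02, 0.00, 0, 0, 0]]
```

```bash
python3 - <<'E'
from plan import *
upd([0,0,-.02,0,0,0])
E
sed -i 's/,zc=.0622/,zc=.0628/; s/return .*/return [[float(x) for x in v]+[0,0,0] for v in t.round(2)]/' circ.py
sed -i 's/^if a\[1\].*/if a[1]!="no": upd(json.load(open("last.json"))[int(a[1])-1])/' step.py
python3 step.py no .5651 -.0371 .0667 1.807,1.907,2.007,2.107,2.207,2.307,2.407,2.507
```

```text
new cmd [ 0.5667 -0.1028  0.0628] [ 0.7713 -0.6365  0.      0.    ]
t 14.2 phi mod 1.632 r 65.92 Frad_out 5.38 Ftan -8.78 Fz 8.4 z 0.0621 w 0.0221
[[1, 0.07, -0.26, 0.00, 0, 0, 0], [1, 0.07, -0.53, 0.00, 0, 0, 0], [1, 0.05, -0.79, 0.00, 0, 0, 0], [1, 0.00, -1.06, 0.00, 0, 0, 0], [1, -0.07, -1.31, 0.00, 0, 0, 0], [1, -0.17, -1.56, 0.00, 0, 0, 0], [1, -0.30, -1.79, 0.00, 0, 0, 0], [1, -0.44, -2.02, 0.00, 0, 0, 0]]
```

Emit:
{"name": "carry_out", "arguments": {
  "deltas": [
    [1, 0.07, -0.26, 0.0, 0, 0, 0],
    [1, 0.07, -0.53, 0.0, 0, 0, 0],
    [1, 0.05, -0.79, 0.0, 0, 0, 0],
    [1, 0.0, -1.06, 0.0, 0, 0, 0]
  ]
}}

```text
time: 14.6
position: [0.5878, -0.0991, 0.0621]
tool_rot: [0.772, -0.636, -0.003, 0.004]
ft_force: [-8.8, -7.2, 7.6]
grip_width: 0.0218
```

```bash
python3 step.py 4 .5651 -.0371 .0667 2.207,2.307,2.407,2.507,2.607,2.707,2.807,2.907
```

```text
new cmd [ 0.5927 -0.0978  0.0628] [ 0.7713 -0.6365  0.      0.    ]
t 14.6 phi mod 2.032 r 66.03 Frad_out 3.72 Ftan -10.7 Fz 7.6 z 0.0621 w 0.0218
[[1, -0.07, -0.25, 0.00, 0, 0, 0], [1, -0.17, -0.50, 0.00, 0, 0, 0], [1, -0.30, -0.73, 0.00, 0, 0, 0], [1, -0.44, -0.96, 0.00, 0, 0, 0], [1, -0.61, -1.16, 0.00, 0, 0, 0], [1, -0.80, -1.35, 0.00, 0, 0, 0], [1, -1.01, -1.52, 0.00, 0, 0, 0], [1, -1.23, -1.67, 0.00, 0, 0, 0]]
```

Emit:
{"name": "carry_out", "arguments": {
  "deltas": [
    [1, -0.07, -0.25, 0.0, 0, 0, 0],
    [1, -0.17, -0.5, 0.0, 0, 0, 0],
    [1, -0.3, -0.73, 0.0, 0, 0, 0],
    [1, -0.44, -0.96, 0.0, 0, 0, 0]
  ]
}}

```text
time: 15.0
position: [0.6108, -0.0852, 0.0622]
tool_rot: [0.772, -0.636, -0.001, 0.004]
ft_force: [-6.3, -7.2, 5.4]
grip_width: 0.0218
```

```bash
python3 step.py 4 .5651 -.0371 .0667 2.607,2.707,2.807,2.907,3.007,3.107,3.207,3.307;python3 - <<'E'
from est import *
est([(.306,66.46,0),(.876,66.97,1.45),(1.635,66.61,5.35),(2.032,66.7,3.72)])
E
```

```text
new cmd [ 0.6142 -0.0824  0.0628] [ 0.7713 -0.6365  0.      0.    ]
t 15.0 phi mod 2.442 r 66.37 Frad_out 0.88 Ftan -9.56 Fz 5.4 z 0.0622 w 0.0218
[[1, -0.17, -0.20, 0.00, 0, 0, 0], [1, -0.36, -0.39, 0.00, 0, 0, 0], [1, -0.57, -0.56, 0.00, 0, 0, 0], [1, -0.79, -0.71, 0.00, 0, 0, 0], [1, -1.02, -0.83, 0.00, 0, 0, 0], [1, -1.27, -0.93, 0.00, 0, 0, 0], [1, -1.53, -1.01, 0.00, 0, 0, 0], [1, -1.79, -1.06, 0.00, 0, 0, 0]]
dr,dx,dy mm [ 0.15  0.11 -0.87] C 0.56501 -0.03727 r 66.5452798403446
res N [-0.89, 0.86, 0.58, -0.45]
```

Radial load is down to 0.9 N; continuing.

Emit:
{"name": "carry_out", "arguments": {
  "deltas": [
    [1, -0.17, -0.2, 0.0, 0, 0, 0],
    [1, -0.36, -0.39, 0.0, 0, 0, 0],
    [1, -0.57, -0.56, 0.0, 0, 0, 0],
    [1, -0.79, -0.71, 0.0, 0, 0, 0]
  ]
}}

```text
time: 15.4
position: [0.6268, -0.0622, 0.0623]
tool_rot: [0.772, -0.636, 0.001, 0.002]
ft_force: [-1.7, -6.1, 2.4]
grip_width: 0.0217
```

```bash
python3 step.py 4 .5651 -.0371 .0667 3.007,3.107,3.207,3.307,3.407,3.507,3.607,3.707
```

```text
new cmd [ 0.6279 -0.0596  0.0628] [ 0.7713 -0.6365  0.      0.    ]
t 15.4 phi mod 2.866 r 66.57 Frad_out 0.7 Ftan -6.33 Fz 2.4 z 0.0623 w 0.0217
[[1, -0.23, -0.12, 0.00, 0, 0, 0], [1, -0.48, -0.22, 0.00, 0, 0, 0], [1, -0.74, -0.30, 0.00, 0, 0, 0], [1, -1.00, -0.35, 0.00, 0, 0, 0], [1, -1.26, -0.37, 0.00, 0, 0, 0], [1, -1.53, -0.37, 0.00, 0, 0, 0], [1, -1.80, -0.34, 0.00, 0, 0, 0], [1, -2.06, -0.28, 0.00, 0, 0, 0]]
```

Emit:
{"name": "carry_out", "arguments": {
  "deltas": [
    [1, -0.23, -0.12, 0.0, 0, 0, 0],
    [1, -0.48, -0.22, 0.0, 0, 0, 0],
    [1, -0.74, -0.3, 0.0, 0, 0, 0],
    [1, -1.0, -0.35, 0.0, 0, 0, 0]
  ]
}}

```text
time: 15.8
position: [0.6315, -0.0325, 0.0623]
tool_rot: [0.771, -0.637, -0.0, -0.0]
ft_force: [-0.6, -0.1, 1.9]
grip_width: 0.0221
```

```bash
python3 step.py 4 .5651 -.0371 .0667 3.407,3.507,3.607,3.707,3.807,3.907,4.007,4.107
```

```text
new cmd [ 0.6317 -0.0334  0.0628] [ 0.7713 -0.6365  0.      0.    ]
t 15.8 phi mod 3.321 r 66.55 Frad_out -0.62 Ftan -0.03 Fz 1.9 z 0.0623 w 0.0221
[[1, -0.26, -0.02, 0.00, 0, 0, 0], [1, -0.53, -0.02, 0.00, 0, 0, 0], [1, -0.80, 0.01, 0.00, 0, 0, 0], [1, -1.06, 0.07, 0.00, 0, 0, 0], [1, -1.31, 0.15, 0.00, 0, 0, 0], [1, -1.55, 0.26, 0.00, 0, 0, 0], [1, -1.79, 0.39, 0.00, 0, 0, 0], [1, -2.00, 0.54, 0.00, 0, 0, 0]]
```

```bash
python3 step.py no .5651 -.0371 .0667 3.395,3.485,3.575,3.67
```

```text
t 15.8 phi mod 3.321 r 66.55 Frad_out -0.62 Ftan -0.03 Fz 1.9 z 0.0623 w 0.0221
[[1, -0.23, -0.02, 0.00, 0, 0, 0], [1, -0.47, -0.02, 0.00, 0, 0, 0], [1, -0.71, 0.00, 0.00, 0, 0, 0], [1, -0.96, 0.04, 0.00, 0, 0, 0]]
```

Emit:
{"name": "carry_out", "arguments": {
  "deltas": [
    [1, -0.23, -0.02, 0.0, 0, 0, 0],
    [1, -0.47, -0.02, 0.0, 0, 0, 0],
    [1, -0.71, 0.0, 0.0, 0, 0, 0],
    [1, -0.96, 0.04, 0.0, 0, 0, 0]
  ]
}}

```text
time: 16.2
position: [0.6248, -0.008, 0.0622]
tool_rot: [0.771, -0.636, -0.001, -0.0]
ft_force: [-1.8, 3.8, 3.9]
grip_width: 0.0218
```

```bash
python3 - <<'E'
import json;json.dump([[-.96,.04,0,0,0,0]],open("last.json","w"))
E
python3 step.py 1 .5651 -.0371 .0667 3.767,3.864,3.961,4.06
```

```text
new cmd [ 0.6262 -0.0101  0.0628] [ 0.7713 -0.6365  0.      0.    ]
t 16.2 phi mod 3.707 r 66.38 Frad_out 0.08 Ftan 4.16 Fz 3.9 z 0.0622 w 0.0218
[[1, -0.25, 0.07, 0.00, 0, 0, 0], [1, -0.49, 0.17, 0.00, 0, 0, 0], [1, -0.72, 0.28, 0.00, 0, 0, 0], [1, -0.94, 0.43, 0.00, 0, 0, 0]]
```

Emit:
{"name": "carry_out", "arguments": {
  "deltas": [
    [1, -0.25, 0.07, 0.0, 0, 0, 0],
    [1, -0.49, 0.17, 0.0, 0, 0, 0],
    [1, -0.72, 0.28, 0.0, 0, 0, 0],
    [1, -0.94, 0.43, 0.0, 0, 0, 0]
  ]
}}

```text
time: 16.6
position: [0.6087, 0.0127, 0.0622]
tool_rot: [0.771, -0.636, -0.002, 0.001]
ft_force: [-2.7, 4.1, 5.7]
grip_width: 0.0221
```

```bash
python3 step.py 4 .5651 -.0371 .0667 4.16,4.26,4.36,4.46
```

```text
new cmd [0.6112 0.011  0.0628] [ 0.7713 -0.6365  0.      0.    ]
t 16.6 phi mod 4.105 r 66.18 Frad_out 1.36 Ftan 4.71 Fz 5.7 z 0.0622 w 0.0221
[[1, -0.21, 0.16, 0.00, 0, 0, 0], [1, -0.41, 0.35, 0.00, 0, 0, 0], [1, -0.58, 0.55, 0.00, 0, 0, 0], [1, -0.73, 0.77, 0.00, 0, 0, 0]]
```

Emit:
{"name": "carry_out", "arguments": {
  "deltas": [
    [1, -0.21, 0.16, 0.0, 0, 0, 0],
    [1, -0.41, 0.35, 0.0, 0, 0, 0],
    [1, -0.58, 0.55, 0.0, 0, 0, 0],
    [1, -0.73, 0.77, 0.0, 0, 0, 0]
  ]
}}

```text
time: 17.0
position: [0.5858, 0.026, 0.0622]
tool_rot: [0.772, -0.636, -0.002, 0.001]
ft_force: [-3.8, 1.0, 5.3]
grip_width: 0.0219
```

```bash
python3 step.py 4 .5651 -.0371 .0667 4.56,4.66,4.76,4.86
```

```text
new cmd [0.5888 0.0252 0.0628] [ 0.7713 -0.6365  0.      0.    ]
t 17.0 phi mod 4.506 r 66.37 Frad_out -0.27 Ftan 3.88 Fz 5.3 z 0.0622 w 0.0219
[[1, -0.13, 0.23, 0.00, 0, 0, 0], [1, -0.23, 0.48, 0.00, 0, 0, 0], [1, -0.31, 0.73, 0.00, 0, 0, 0], [1, -0.37, 0.99, 0.00, 0, 0, 0]]
```

Emit:
{"name": "carry_out", "arguments": {
  "deltas": [
    [1, -0.13, 0.23, 0.0, 0, 0, 0],
    [1, -0.23, 0.48, 0.0, 0, 0, 0],
    [1, -0.31, 0.73, 0.0, 0, 0, 0],
    [1, -0.37, 0.99, 0.0, 0, 0, 0]
  ]
}}

```text
time: 17.4
position: [0.5619, 0.0294, 0.0622]
tool_rot: [0.771, -0.636, 0.0, 0.0]
ft_force: [-1.5, -0.6, 2.2]
grip_width: 0.0218
```

```bash
python3 step.py 4 .5651 -.0371 .0667 4.96,5.06,5.16,5.26,5.36,5.46,5.56,5.66
```

```text
new cmd [0.5627 0.0296 0.0628] [ 0.7713 -0.6365  0.      0.    ]
t 17.4 phi mod 4.872 r 66.56 Frad_out -0.49 Ftan 1.54 Fz 2.2 z 0.0622 w 0.0218
[[1, -0.03, 0.27, 0.00, 0, 0, 0], [1, -0.03, 0.54, 0.00, 0, 0, 0], [1, 0.00, 0.80, 0.00, 0, 0, 0], [1, 0.05, 1.06, 0.00, 0, 0, 0], [1, 0.13, 1.32, 0.00, 0, 0, 0], [1, 0.23, 1.56, 0.00, 0, 0, 0], [1, 0.36, 1.80, 0.00, 0, 0, 0], [1, 0.51, 2.02, 0.00, 0, 0, 0]]
```

Emit:
{"name": "carry_out", "arguments": {
  "deltas": [
    [1, -0.03, 0.27, 0.0, 0, 0, 0],
    [1, -0.03, 0.54, 0.0, 0, 0, 0],
    [1, 0.0, 0.8, 0.0, 0, 0, 0],
    [1, 0.05, 1.06, 0.0, 0, 0, 0]
  ]
}}

```text
time: 17.8
position: [0.5369, 0.0233, 0.0623]
tool_rot: [0.771, -0.637, 0.001, -0.001]
ft_force: [1.8, 0.3, 1.1]
grip_width: 0.0218
```

```bash
python3 step.py 4 .5651 -.0371 .0667 5.36,5.46,5.56,5.66
```

```text
new cmd [0.537  0.0234 0.0628] [ 0.7713 -0.6365  0.      0.    ]
t 17.8 phi mod 5.26 r 66.6 Frad_out -0.44 Ftan -1.74 Fz 1.1 z 0.0623 w 0.0218
[[1, 0.08, 0.26, 0.00, 0, 0, 0], [1, 0.18, 0.50, 0.00, 0, 0, 0], [1, 0.31, 0.74, 0.00, 0, 0, 0], [1, 0.46, 0.96, 0.00, 0, 0, 0]]
```

Emit:
{"name": "carry_out", "arguments": {
  "deltas": [
    [1, 0.08, 0.26, 0.0, 0, 0, 0],
    [1, 0.18, 0.5, 0.0, 0, 0, 0],
    [1, 0.31, 0.74, 0.0, 0, 0, 0],
    [1, 0.46, 0.96, 0.0, 0, 0, 0]
  ]
}}

```text
time: 18.2
position: [0.5153, 0.0074, 0.0623]
tool_rot: [0.771, -0.637, 0.0, -0.0]
ft_force: [2.1, 1.1, -1.4]
grip_width: 0.022
```

```bash
python3 step.py 4 .5651 -.0371 .0667 5.76,5.86,5.96,6.06,6.16,6.26,6.36,6.46
```

```text
new cmd [0.5156 0.0075 0.0628] [ 0.7713 -0.6365  0.      0.    ]
t 18.2 phi mod 5.664 r 66.8 Frad_out -0.78 Ftan -2.23 Fz -1.4 z 0.0623 w 0.022
[[1, 0.17, 0.20, 0.00, 0, 0, 0], [1, 0.36, 0.39, 0.00, 0, 0, 0], [1, 0.57, 0.56, 0.00, 0, 0, 0], [1, 0.79, 0.70, 0.00, 0, 0, 0], [1, 1.03, 0.82, 0.00, 0, 0, 0], [1, 1.28, 0.92, 0.00, 0, 0, 0], [1, 1.53, 0.99, 0.00, 0, 0, 0], [1, 1.80, 1.04, 0.00, 0, 0, 0]]
```

Emit:
{"name": "carry_out", "arguments": {
  "deltas": [
    [1, 0.17, 0.2, 0.0, 0, 0, 0],
    [1, 0.36, 0.39, 0.0, 0, 0, 0],
    [1, 0.57, 0.56, 0.0, 0, 0, 0],
    [1, 0.79, 0.7, 0.0, 0, 0, 0]
  ]
}}

```text
time: 18.6
position: [0.5017, -0.0154, 0.0623]
tool_rot: [0.771, -0.637, 0.0, -0.0]
ft_force: [3.2, 2.1, -1.2]
grip_width: 0.0219
```

```bash
python3 step.py 4 .5651 -.0371 .0667 6.16,6.26,6.36,6.46,6.56,6.66,6.76,6.86
python3 - <<'E'
from est import *
D=[(.306,66.46,0),(.876,66.97,1.45),(1.635,66.61,5.35)]
# new-centre data: convert
n=[(2.032,66.03,3.72),(2.442,66.37,.88),(2.866,66.57,.7),(3.321,66.55,-.62),(3.707,66.38,.08),(4.105,66.18,1.36),(4.506,66.37,-.27),(4.872,66.56,-.49),(5.26,66.6,-.44),(5.664,66.8,-.78),(1.632,65.92,5.38)]
est(n,C=(.5651,-.0371),r0=66.7)
E
```

```text
new cmd [ 0.5021 -0.0152  0.0628] [ 0.7713 -0.6365  0.      0.    ]
t 18.6 phi mod 6.064 r 67.05 Frad_out -2.31 Ftan -3.01 Fz -1.2 z 0.0623 w 0.0219
[[1, 0.24, 0.12, 0.00, 0, 0, 0], [1, 0.49, 0.22, 0.00, 0, 0, 0], [1, 0.74, 0.29, 0.00, 0, 0, 0], [1, 1.01, 0.34, 0.00, 0, 0, 0], [1, 1.27, 0.36, 0.00, 0, 0, 0], [1, 1.54, 0.35, 0.00, 0, 0, 0], [1, 1.80, 0.32, 0.00, 0, 0, 0], [1, 2.06, 0.26, 0.00, 0, 0, 0]]
dr,dx,dy mm [-0.09 -0.15 -0.16] C 0.56495 -0.03726 r 66.61292173625475
res N [-0.34, -0.62, 0.94, -0.02, -0.08, 0.07, -0.55, 0.08, -0.06, 0.28, 0.24]
```

```bash
python3 step.py no .5650 -.0372 .0665 6.16,6.26,6.36,6.46,6.56,6.66,6.76,6.86
```

```text
t 18.6 phi mod 6.062 r 66.99 Frad_out -2.3 Ftan -3.01 Fz -1.2 z 0.0623 w 0.0219
[[1, 0.24, 0.12, 0.00, 0, 0, 0], [1, 0.49, 0.22, 0.00, 0, 0, 0], [1, 0.75, 0.29, 0.00, 0, 0, 0], [1, 1.01, 0.34, 0.00, 0, 0, 0], [1, 1.27, 0.36, 0.00, 0, 0, 0], [1, 1.54, 0.35, 0.00, 0, 0, 0], [1, 1.80, 0.32, 0.00, 0, 0, 0], [1, 2.06, 0.26, 0.00, 0, 0, 0]]
```

Emit:
{"name": "carry_out", "arguments": {
  "deltas": [
    [1, 0.24, 0.12, 0.0, 0, 0, 0],
    [1, 0.49, 0.22, 0.0, 0, 0, 0],
    [1, 0.75, 0.29, 0.0, 0, 0, 0],
    [1, 1.01, 0.34, 0.0, 0, 0, 0]
  ]
}}

```text
time: 19.0
position: [0.4979, -0.0417, 0.0623]
tool_rot: [0.771, -0.637, -0.0, -0.0]
ft_force: [3.2, 2.7, -0.5]
grip_width: 0.0218
```

```bash
python3 step.py 4 .5650 -.0372 .0665 6.56,6.66,6.76,6.86,6.96,7.06,7.16,7.26
```

```text
new cmd [ 0.4986 -0.0416  0.0628] [ 0.7713 -0.6365  0.      0.    ]
t 19.0 phi mod 0.178 r 67.21 Frad_out -3.41 Ftan -2.48 Fz -0.5 z 0.0623 w 0.0218
[[1, 0.26, 0.02, 0.00, 0, 0, 0], [1, 0.53, 0.01, 0.00, 0, 0, 0], [1, 0.79, -0.02, 0.00, 0, 0, 0], [1, 1.05, -0.08, 0.00, 0, 0, 0], [1, 1.31, -0.17, 0.00, 0, 0, 0], [1, 1.55, -0.28, 0.00, 0, 0, 0], [1, 1.78, -0.41, 0.00, 0, 0, 0], [1, 1.99, -0.56, 0.00, 0, 0, 0]]
```

Emit:
{"name": "carry_out", "arguments": {
  "deltas": [
    [1, 0.26, 0.02, 0.0, 0, 0, 0],
    [1, 0.53, 0.01, 0.0, 0, 0, 0],
    [1, 0.79, -0.02, 0.0, 0, 0, 0],
    [1, 1.05, -0.08, 0.0, 0, 0, 0]
  ]
}}

```text
time: 19.4
position: [0.5046, -0.0669, 0.0623]
tool_rot: [0.771, -0.637, -0.001, 0.0]
ft_force: [1.8, 3.9, 1.6]
grip_width: 0.0216
```

```bash
python3 step.py 4 .5650 -.0372 .0665 6.96,7.06,7.16,7.26,7.36,7.46,7.56,7.66
```

```text
new cmd [ 0.5055 -0.067   0.0628] [ 0.7713 -0.6365  0.      0.    ]
t 19.4 phi mod 0.568 r 67.27 Frad_out -3.29 Ftan -2.71 Fz 1.6 z 0.0623 w 0.0216
[[1, 0.26, -0.09, 0.00, 0, 0, 0], [1, 0.50, -0.20, 0.00, 0, 0, 0], [1, 0.73, -0.33, 0.00, 0, 0, 0], [1, 0.94, -0.48, 0.00, 0, 0, 0], [1, 1.14, -0.66, 0.00, 0, 0, 0], [1, 1.32, -0.86, 0.00, 0, 0, 0], [1, 1.48, -1.07, 0.00, 0, 0, 0], [1, 1.62, -1.30, 0.00, 0, 0, 0]]
```

Emit:
{"name": "carry_out", "arguments": {
  "deltas": [
    [1, 0.26, -0.09, 0.0, 0, 0, 0],
    [1, 0.5, -0.2, 0.0, 0, 0, 0],
    [1, 0.73, -0.33, 0.0, 0, 0, 0],
    [1, 0.94, -0.48, 0.0, 0, 0, 0]
  ]
}}

```text
time: 19.8
position: [0.5205, -0.0875, 0.0622]
tool_rot: [0.771, -0.636, -0.001, 0.0]
ft_force: [-1.6, 4.7, 3.9]
grip_width: 0.0218
```

```bash
python3 step.py 4 .5650 -.0372 .0666 7.36,7.463,7.567,7.67
```

```text
new cmd [ 0.5218 -0.0878  0.0628] [ 0.7713 -0.6365  0.      0.    ]
t 19.8 phi mod 0.957 r 67.13 Frad_out -2.5 Ftan -4.34 Fz 3.9 z 0.0622 w 0.0218
[[1, 0.21, -0.18, 0.00, 0, 0, 0], [1, 0.39, -0.38, 0.00, 0, 0, 0], [1, 0.56, -0.60, 0.00, 0, 0, 0], [1, 0.70, -0.84, 0.00, 0, 0, 0]]
```

Emit:
{"name": "carry_out", "arguments": {
  "deltas": [
    [1, 0.21, -0.18, 0.0, 0, 0, 0],
    [1, 0.39, -0.38, 0.0, 0, 0, 0],
    [1, 0.56, -0.6, 0.0, 0, 0, 0],
    [1, 0.7, -0.84, 0.0, 0, 0, 0]
  ]
}}

```text
time: 20.2
position: [0.5435, -0.1006, 0.0622]
tool_rot: [0.772, -0.636, -0.002, 0.001]
ft_force: [-5.3, 3.5, 6.7]
grip_width: 0.022
```

```bash
python3 step.py 4 .5650 -.0372 .0667 7.773,7.877,7.98,8.083
```

```text
new cmd [ 0.5457 -0.101   0.0628] [ 0.7713 -0.6365  0.      0.    ]
t 20.2 phi mod 1.355 r 66.97 Frad_out -1.58 Ftan -6.1 Fz 6.7 z 0.0622 w 0.022
[[1, 0.12, -0.24, 0.00, 0, 0, 0], [1, 0.21, -0.51, 0.00, 0, 0, 0], [1, 0.27, -0.77, 0.00, 0, 0, 0], [1, 0.30, -1.05, 0.00, 0, 0, 0]]
```

Emit:
{"name": "carry_out", "arguments": {
  "deltas": [
    [1, 0.12, -0.24, 0.0, 0, 0, 0],
    [1, 0.21, -0.51, 0.0, 0, 0, 0],
    [1, 0.27, -0.77, 0.0, 0, 0, 0],
    [1, 0.3, -1.05, 0.0, 0, 0, 0]
  ]
}}

```text
time: 20.6
position: [0.5689, -0.1038, 0.0621]
tool_rot: [0.772, -0.636, -0.003, 0.003]
ft_force: [-9.2, 0.1, 8.6]
grip_width: 0.0219
```

```bash
python3 step.py 4 .5650 -.0372 .0667 8.186,8.29,8.39,8.49
```

```text
new cmd [ 0.5729 -0.1034  0.0628] [ 0.7713 -0.6365  0.      0.    ]
t 20.6 phi mod 1.741 r 66.72 Frad_out -0.61 Ftan -9.2 Fz 8.6 z 0.0621 w 0.0219
[[1, 0.01, -0.27, 0.00, 0, 0, 0], [1, -0.01, -0.55, 0.00, 0, 0, 0], [1, -0.06, -0.81, 0.00, 0, 0, 0], [1, -0.14, -1.07, 0.00, 0, 0, 0]]
```

Emit:
{"name": "carry_out", "arguments": {
  "deltas": [
    [1, 0.01, -0.27, 0.0, 0, 0, 0],
    [1, -0.01, -0.55, 0.0, 0, 0, 0],
    [1, -0.06, -0.81, 0.0, 0, 0, 0],
    [1, -0.14, -1.07, 0.0, 0, 0, 0]
  ]
}}

```text
time: 21.0
position: [0.5944, -0.0971, 0.0622]
tool_rot: [0.772, -0.635, -0.002, 0.004]
ft_force: [-8.7, -5.0, 8.0]
grip_width: 0.0215
```

```bash
python3 step.py 4 .5650 -.0372 .0667 8.585,8.68,8.775,8.87
```

```text
new cmd [ 0.5985 -0.0948  0.0628] [ 0.7713 -0.6365  0.      0.    ]
t 21.0 phi mod 2.139 r 66.72 Frad_out 0.62 Ftan -10.02 Fz 8.0 z 0.0622 w 0.0215
[[1, -0.09, -0.23, 0.00, 0, 0, 0], [1, -0.21, -0.46, 0.00, 0, 0, 0], [1, -0.35, -0.67, 0.00, 0, 0, 0], [1, -0.50, -0.87, 0.00, 0, 0, 0]]
```

Emit:
{"name": "carry_out", "arguments": {
  "deltas": [
    [1, -0.09, -0.23, 0.0, 0, 0, 0],
    [1, -0.21, -0.46, 0.0, 0, 0, 0],
    [1, -0.35, -0.67, 0.0, 0, 0, 0],
    [1, -0.5, -0.87, 0.0, 0, 0, 0]
  ]
}}

```text
time: 21.4
position: [0.6148, -0.082, 0.0622]
tool_rot: [0.772, -0.636, -0.0, 0.004]
ft_force: [-6.9, -6.9, 5.0]
grip_width: 0.0218
```

```bash
python3 step.py 4 .5650 -.0372 .0667 8.963,9.055,9.147,9.24
```

```text
new cmd [ 0.6175 -0.0784  0.0628] [ 0.7713 -0.6365  0.      0.    ]
t 21.4 phi mod 2.52 r 67.0 Frad_out -0.51 Ftan -9.7 Fz 5.0 z 0.0622 w 0.0218
[[1, -0.17, -0.18, 0.00, 0, 0, 0], [1, -0.36, -0.34, 0.00, 0, 0, 0], [1, -0.56, -0.48, 0.00, 0, 0, 0], [1, -0.77, -0.61, 0.00, 0, 0, 0]]
```

Emit:
{"name": "carry_out", "arguments": {
  "deltas": [
    [1, -0.17, -0.18, 0.0, 0, 0, 0],
    [1, -0.36, -0.34, 0.0, 0, 0, 0],
    [1, -0.56, -0.48, 0.0, 0, 0, 0],
    [1, -0.77, -0.61, 0.0, 0, 0, 0]
  ]
}}

```text
time: 21.8
position: [0.6282, -0.0601, 0.0623]
tool_rot: [0.772, -0.636, 0.001, 0.003]
ft_force: [-2.6, -4.4, 2.7]
grip_width: 0.0215
```

```bash
python3 step.py 4 .5650 -.0372 .0666 9.33,9.42,9.51,9.6
```

```text
new cmd [ 0.6288 -0.0567  0.0628] [ 0.7713 -0.6365  0.      0.    ]
t 21.8 phi mod 2.905 r 67.19 Frad_out -0.9 Ftan -5.04 Fz 2.7 z 0.0623 w 0.0215
[[1, -0.22, -0.10, 0.00, 0, 0, 0], [1, -0.44, -0.18, 0.00, 0, 0, 0], [1, -0.68, -0.24, 0.00, 0, 0, 0], [1, -0.91, -0.28, 0.00, 0, 0, 0]]
```

Emit:
{"name": "carry_out", "arguments": {
  "deltas": [
    [1, -0.22, -0.1, 0.0, 0, 0, 0],
    [1, -0.44, -0.18, 0.0, 0, 0, 0],
    [1, -0.68, -0.24, 0.0, 0, 0, 0],
    [1, -0.91, -0.28, 0.0, 0, 0, 0]
  ]
}}

```text
time: 22.2
position: [0.6318, -0.0327, 0.0623]
tool_rot: [0.771, -0.637, 0.001, -0.0]
ft_force: [-0.2, 0.1, 0.7]
grip_width: 0.0216
```

```bash
python3 step.py 4 .5650 -.0372 .0666 9.69,9.78,9.87,9.965
```

```text
new cmd [ 0.6314 -0.033   0.0628] [ 0.7713 -0.6365  0.      0.    ]
t 22.2 phi mod 3.32 r 66.92 Frad_out -0.16 Ftan 0.07 Fz 0.7 z 0.0623 w 0.0216
[[1, -0.24, -0.02, 0.00, 0, 0, 0], [1, -0.48, -0.02, 0.00, 0, 0, 0], [1, -0.72, 0.00, 0.00, 0, 0, 0], [1, -0.97, 0.05, 0.00, 0, 0, 0]]
```

Emit:
{"name": "carry_out", "arguments": {
  "deltas": [
    [1, -0.24, -0.02, 0.0, 0, 0, 0],
    [1, -0.48, -0.02, 0.0, 0, 0, 0],
    [1, -0.72, 0.0, 0.0, 0, 0, 0],
    [1, -0.97, 0.05, 0.0, 0, 0, 0]
  ]
}}

```text
time: 22.6
position: [0.6245, -0.0074, 0.0623]
tool_rot: [0.771, -0.636, -0.001, -0.0]
ft_force: [-1.7, 5.1, 3.1]
grip_width: 0.022
```

```bash
python3 step.py 4 .5650 -.0372 .0666 10.06,10.155,10.25,10.35
```

```text
new cmd [ 0.6255 -0.0094  0.0628] [ 0.7713 -0.6365  0.      0.    ]
t 22.6 phi mod 3.717 r 66.6 Frad_out 0.79 Ftan 5.32 Fz 3.1 z 0.0623 w 0.022
[[1, -0.24, 0.07, 0.00, 0, 0, 0], [1, -0.47, 0.16, 0.00, 0, 0, 0], [1, -0.70, 0.28, 0.00, 0, 0, 0], [1, -0.92, 0.43, 0.00, 0, 0, 0]]
```

Emit:
{"name": "carry_out", "arguments": {
  "deltas": [
    [1, -0.24, 0.07, 0.0, 0, 0, 0],
    [1, -0.47, 0.16, 0.0, 0, 0, 0],
    [1, -0.7, 0.28, 0.0, 0, 0, 0],
    [1, -0.92, 0.43, 0.0, 0, 0, 0]
  ]
}}

```text
time: 23.0
position: [0.6084, 0.013, 0.0622]
tool_rot: [0.771, -0.636, -0.002, 0.0]
ft_force: [-2.4, 5.1, 4.7]
grip_width: 0.0218
```

```bash
python3 step.py 4 .5650 -.0372 .0666 10.45,10.55,10.65,10.75
```

```text
new cmd [0.6106 0.0111 0.0628] [ 0.7713 -0.6365  0.      0.    ]
t 23.0 phi mod 4.11 r 66.31 Frad_out 2.29 Ftan 5.14 Fz 4.7 z 0.0622 w 0.0218
[[1, -0.21, 0.16, 0.00, 0, 0, 0], [1, -0.40, 0.35, 0.00, 0, 0, 0], [1, -0.57, 0.55, 0.00, 0, 0, 0], [1, -0.72, 0.77, 0.00, 0, 0, 0]]
```

Emit:
{"name": "carry_out", "arguments": {
  "deltas": [
    [1, -0.21, 0.16, 0.0, 0, 0, 0],
    [1, -0.4, 0.35, 0.0, 0, 0, 0],
    [1, -0.57, 0.55, 0.0, 0, 0, 0],
    [1, -0.72, 0.77, 0.0, 0, 0, 0]
  ]
}}

```text
time: 23.4
position: [0.5858, 0.026, 0.0622]
tool_rot: [0.772, -0.636, -0.001, 0.001]
ft_force: [-3.7, 1.8, 3.5]
grip_width: 0.0218
```

```bash
python3 step.py 4 .5650 -.0372 .0666 10.85,10.95,11.05,11.15,11.25,11.35,11.45,11.55
```

```text
new cmd [0.5883 0.0251 0.0628] [ 0.7713 -0.6365  0.      0.    ]
t 23.4 phi mod 4.506 r 66.5 Frad_out 0.51 Ftan 4.1 Fz 3.5 z 0.0622 w 0.0218
[[1, -0.13, 0.24, 0.00, 0, 0, 0], [1, -0.23, 0.48, 0.00, 0, 0, 0], [1, -0.31, 0.74, 0.00, 0, 0, 0], [1, -0.36, 1.00, 0.00, 0, 0, 0], [1, -0.39, 1.26, 0.00, 0, 0, 0], [1, -0.39, 1.53, 0.00, 0, 0, 0], [1, -0.36, 1.79, 0.00, 0, 0, 0], [1, -0.31, 2.05, 0.00, 0, 0, 0]]
```

Emit:
{"name": "carry_out", "arguments": {
  "deltas": [
    [1, -0.13, 0.24, 0.0, 0, 0, 0],
    [1, -0.23, 0.48, 0.0, 0, 0, 0],
    [1, -0.31, 0.74, 0.0, 0, 0, 0],
    [1, -0.36, 1.0, 0.0, 0, 0, 0],
    [1, -0.39, 1.26, 0.0, 0, 0, 0],
    [1, -0.39, 1.53, 0.0, 0, 0, 0],
    [1, -0.36, 1.79, 0.0, 0, 0, 0],
    [1, -0.31, 2.05, 0.0, 0, 0, 0]
  ]
}}

```text
time: 24.2
position: [0.5364, 0.0229, 0.0623]
tool_rot: [0.771, -0.637, 0.001, -0.0]
ft_force: [0.5, 1.1, -1.1]
grip_width: 0.0218
```

```bash
python3 step.py 8 .5650 -.0372 .0666 11.65,11.75,11.85,11.95,12.05,12.15,12.25,12.33
```

```text
new cmd [0.5365 0.023  0.0628] [ 0.7713 -0.6365  0.      0.    ]
t 24.2 phi mod 5.267 r 66.55 Frad_out 0.76 Ftan -0.95 Fz -1.1 z 0.0623 w 0.0218
[[1, 0.08, 0.26, 0.00, 0, 0, 0], [1, 0.19, 0.50, 0.00, 0, 0, 0], [1, 0.31, 0.74, 0.00, 0, 0, 0], [1, 0.46, 0.96, 0.00, 0, 0, 0], [1, 0.64, 1.16, 0.00, 0, 0, 0], [1, 0.83, 1.34, 0.00, 0, 0, 0], [1, 1.04, 1.51, 0.00, 0, 0, 0], [1, 1.22, 1.63, 0.00, 0, 0, 0]]
```

Emit:
{"name": "carry_out", "arguments": {
  "deltas": [
    [1, 0.08, 0.26, 0.0, 0, 0, 0],
    [1, 0.19, 0.5, 0.0, 0, 0, 0],
    [1, 0.31, 0.74, 0.0, 0, 0, 0],
    [1, 0.46, 0.96, 0.0, 0, 0, 0],
    [1, 0.64, 1.16, 0.0, 0, 0, 0],
    [1, 0.83, 1.34, 0.0, 0, 0, 0],
    [1, 1.04, 1.51, 0.0, 0, 0, 0],
    [1, 1.22, 1.63, 0.0, 0, 0, 0]
  ]
}}

```text
time: 25.0
position: [0.5018, -0.015, 0.0623]
tool_rot: [0.771, -0.637, 0.0, -0.0]
ft_force: [1.9, 1.9, -1.6]
grip_width: 0.0216
```

```bash
python3 step.py 8 .5649 -.0372 .0665 12.40,12.46,12.50,12.525,12.54,12.545,12.545
```

```text
new cmd [ 0.5023 -0.0147  0.0628] [ 0.7713 -0.6365  0.      0.    ]
t 25.0 phi mod 6.055 r 66.85 Frad_out -1.21 Ftan -2.4 Fz -1.6 z 0.0623 w 0.0216
[[1, 0.16, 0.09, 0.00, 0, 0, 0], [1, 0.30, 0.15, 0.00, 0, 0, 0], [1, 0.40, 0.19, 0.00, 0, 0, 0], [1, 0.47, 0.22, 0.00, 0, 0, 0], [1, 0.50, 0.23, 0.00, 0, 0, 0], [1, 0.52, 0.23, 0.00, 0, 0, 0], [1, 0.52, 0.23, 0.00, 0, 0, 0]]
```

Emit:
{"name": "carry_out", "arguments": {
  "deltas": [
    [1, 0.16, 0.09, 0.0, 0, 0, 0],
    [1, 0.3, 0.15, 0.0, 0, 0, 0],
    [1, 0.4, 0.19, 0.0, 0, 0, 0],
    [1, 0.47, 0.22, 0.0, 0, 0, 0],
    [1, 0.5, 0.23, 0.0, 0, 0, 0],
    [1, 0.52, 0.23, 0.0, 0, 0, 0],
    [1, 0.52, 0.23, 0.0, 0, 0, 0]
  ]
}}

```text
time: 25.7
position: [0.4986, -0.0282, 0.0623]
tool_rot: [0.771, -0.636, -0.0, 0.0]
ft_force: [2.2, 0.9, -1.7]
grip_width: 0.022
```

```bash
python3 step.py 7 .5649 -.0372 .0665 12.55,12.56
python3 - <<'E'
from rig import *
from h import *
o=get_obs(); i=camera_info("wrist");p,d=camera("wrist"); cv2.imwrite("pics/m.png",p[:,:,::-1]); np.savez("pics/m_info.npz",**i); np.save("pics/m.npy",d)
t,dt=camera("top"); cv2.imwrite("pics/m_top.png",cv2.resize(t[90:210,200:320,::-1],None,fx=5,fy=5,interpolation=cv2.INTER_CUBIC))
cv2.imwrite("pics/m2.png",cv2.resize(p[60:260,160:360,::-1],None,fx=3,fy=3,interpolation=cv2.INTER_CUBIC))
E
```

```text
new cmd [ 0.4991 -0.0285  0.0628] [ 0.7713 -0.6365  0.      0.    ]
t 25.7 phi mod 6.26 r 66.89 Frad_out -2.08 Ftan -1.23 Fz -1.7 z 0.0623 w 0.022
[[1, 0.01, 0.01, 0.00, 0, 0, 0], [1, 0.03, 0.02, 0.00, 0, 0, 0]]
```

View pics/m.png

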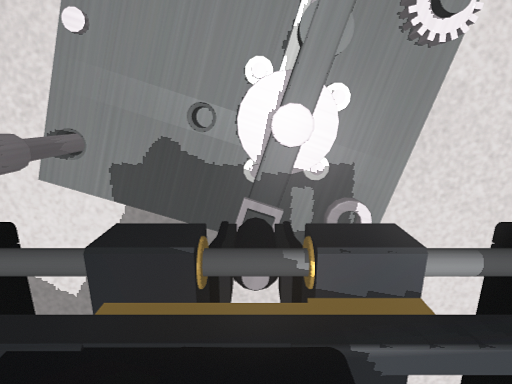

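View pics/m2.png

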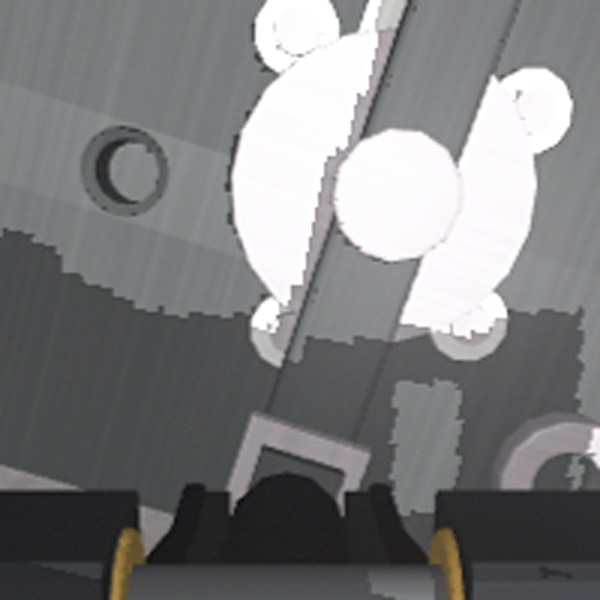

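```bash
python3 - <<'E'
from h import *
i=dict(np.load("pics/m_info.npz"));d=np.load("pics/m.npy")
def dirn(pts,z):
    P=proj_z(i,pts,z); v=P[1]-P[0]; return np.arctan2(v[1],v[0])
f=lambda x,y:[60+y/3-.33,160+x/3-.33]
print("arm L",dirn([f(268,410),f(405,0)],.074),"arm R",dirn([f(362,420),f(520,0)],.074))
# plate edge by depth
K=i['mtx'];H,W=d.shape;rr,cc=np.mgrid[:H,:W]
X=i['origin']+(np.stack([(cc-K[0,2])/K[0,0],(rr-K[1,2])/K[1,1],np.ones((H,W))],-1)*d[...,None])@R.from_quat(i['rotation']).as_matrix().T
E=[]
for r in range(40,200,3):
    c=next((c for c in range(511,300,-1) if np.median(X[r,c-3:c+1,2])>.013),None)
    if c and c<505: E.append([r,c+.5])
P=proj_z(i,np.array(E),.025); k=np.polyfit(P[:,0],P[:,1],1)
for _ in range(3):
    res=P[:,1]-np.polyval(k,P[:,0]); P=P[abs(res)<max(.0008,1.5*res.std())]; k=np.polyfit(P[:,0],P[:,1],1)
print("R edge",np.arctan(k[0]),len(P))
E=[]
for r in range(5,160,3):
    c=next((c for c in range(0,150) if np.median(X[r,c:c+4,2])>.013),None)
    if c is not None: E.append([r,c-.5])
P=proj_z(i,np.array(E),.025); k=np.polyfit(P[:,0],P[:,1],1)
for _ in range(3):
    res=P[:,1]-np.polyval(k,P[:,0]); P=P[abs(res)<max(.0008,1.5*res.std())]; k=np.polyfit(P[:,0],P[:,1],1)
print("L edge",np.arctan(k[0]),len(P))
g=cv2.imread("pics/m.png",0); g=cv2.GaussianBlur(g.astype(np.float32),(0,0),.7)
c,r=292,125
pts=[]
for a in np.linspace(0,2*np.pi,90,endpoint=False):
    t=np.arange(16,26,.1); v=cv2.remap(g,(c+t*np.cos(a)).astype(np.float32)[None],(r+t*np.sin(a)).astype(np.float32)[None],cv2.INTER_LINEAR)[0]
    gr=-np.gradient(v);kk=gr.argmax()
    if gr[kk]>1: pts.append([c+t[kk]*np.cos(a),r+t[kk]*np.sin(a)])
pts=np.array(pts,np.float32)
for _ in range(4):
    e=cv2.fitEllipse(pts);rd=np.hypot(*(pts-e[0]).T);pts=pts[abs(rd-np.median(rd))<max(1,1.5*rd.std())]
A=proj_z(i,[e[0][1],e[0][0]],.0771)[0]; v=A[:2]-np.array([.4986,-.0282]); print("axis",A,e,"dir TCP->axis",np.arctan2(v[1],v[0]),np.linalg.norm(v))
E
```

```text
arm L -0.1256789462028384 arm R -0.13666034499727078
R edge -0.11172125116614977 50
L edge -0.11500785519209353 40
axis [ 0.56517052 -0.03605233  0.0771    ] ((292.0474853515625, 124.48223876953125), (42.19784164428711, 44.13095474243164), 20.5781192779541) dir TCP->axis -0.11741259964190973 0.06703203449185495
```

View pics/m_top.png

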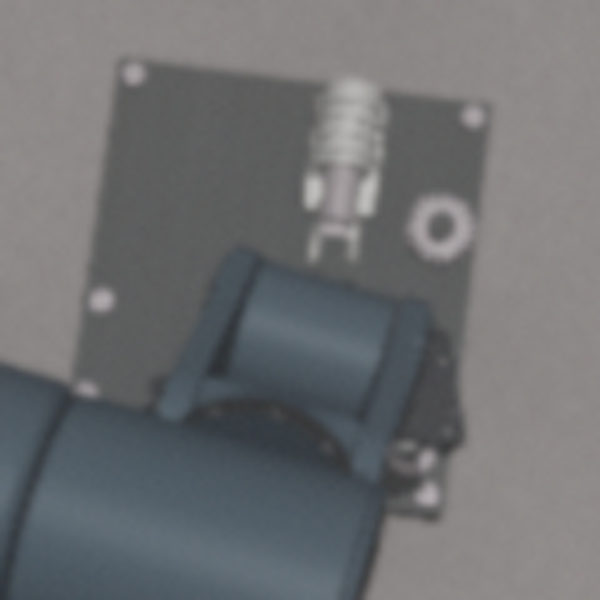

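```bash
python3 step.py no .5649 -.0372 .0664 12.555,12.565,12.57
```

```text
t 25.8 phi mod 6.26 r 66.85 Frad_out -1.23 Ftan -0.49 Fz -0.0 z 0.0623 w 0.0221
[[1, 0.02, 0.01, 0.00, 0, 0, 0], [1, 0.05, 0.02, 0.00, 0, 0, 0], [1, 0.06, 0.02, 0.00, 0, 0, 0]]
```

Emit:
{"name": "carry_out", "arguments": {
  "deltas": [
    [1, 0.02, 0.01, 0.0, 0, 0, 0],
    [1, 0.05, 0.02, 0.0, 0, 0, 0],
    [1, 0.06, 0.02, 0.0, 0, 0, 0],
    [1, 0.06, 0.02, 0.0, 0, 0, 0]
  ]
}}

```text
time: 26.2
position: [0.4984, -0.0298, 0.0623]
tool_rot: [0.771, -0.636, -0.0, 0.0]
ft_force: [0.8, 2.3, -1.5]
grip_width: 0.0218
```

```bash
python3 step.py 3 .5649 -.0372 .0664 12.57
```

```text
new cmd [ 0.4989 -0.0301  0.0628] [ 0.7713 -0.6365  0.      0.    ]
t 26.2 phi mod 0.001 r 66.9 Frad_out -0.59 Ftan -2.4 Fz -1.5 z 0.0623 w 0.0218
[[1, 0.00, 0.00, 0.00, 0, 0, 0]]
```

Emit:
{"name": "carry_out", "arguments": {
  "deltas": [
    [-0.15, 0, 0, 0, 0, 0, 0],
    [-0.15, 0, 0, 0, 0, 0, 0],
    [-0.15, 0, 0, 0, 0, 0, 0],
    [-0.15, 0, 0, 0, 0, 0, 0],
    [-0.15, 0, 0, -0.5, 0, 0, 0],
    [-0.15, 0, 0, -1.4, 0, 0, 0],
    [-0.15, 0, 0, -2.6, 0, 0, 0],
    [-0.15, 0, 0, -3.8, 0, 0, 0]
  ]
}}

```text
time: 27.0
position: [0.4977, -0.0298, 0.158]
tool_rot: [0.771, -0.636, -0.001, 0.0]
ft_force: [1.3, -0.0, 0.4]
grip_width: 0.0498
```

```bash
python3 - <<'E'
from plan import *
upd([0,0,-3.8,0,0,0])
rel([.455,-.03,.19])
E
```

```text
new cmd [ 0.4989 -0.0301  0.1578] [ 0.7713 -0.6365  0.      0.    ]
cmd [ 0.4989 -0.0301  0.1578]
[[-0.34  1.72 -1.29]]
```

Emit:
{"name": "carry_out", "arguments": {
  "deltas": [
    [-0.15, 0, 0, -0.8, 0, 0, 0],
    [-0.15, -0.1, 0.6, -1.2, 0, 0, 0],
    [-0.15, -0.3, 1.4, -1.3, 0, 0, 0],
    [-0.15, -0.34, 1.7, -1.3, 0, 0, 0],
    [-0.15, -0.34, 1.7, -1.3, 0, 0, 0],
    [-0.15, -0.34, 1.7, -1.3, 0, 0, 0]
  ]
}}

```text
time: 27.6
position: [0.4557, -0.0298, 0.1897]
tool_rot: [0.771, -0.637, 0.0, -0.0]
ft_force: [0.2, 0.3, -0.4]
grip_width: 0.0498
```

```bash
python3 - <<'E'
from rig import *
from plan import *
upd([-.34,1.7,-1.3,0,0,0])
i=camera_info("wrist");p,d=camera("wrist"); cv2.imwrite("pics/n.png",p[:,:,::-1]); np.savez("pics/n_info.npz",**i); np.save("pics/n.npy",d)
cv2.imwrite("pics/n2.png",cv2.resize(p[0:220,100:400,::-1],None,fx=2.6,fy=2.6,interpolation=cv2.INTER_CUBIC))
s,ds=camera("side"); cv2.imwrite("pics/n_side.png",cv2.resize(s[130:260,230:370,::-1],None,fx=4,fy=4,interpolation=cv2.INTER_CUBIC))
E
```

```text
new cmd [ 0.4556 -0.0298  0.1903] [ 0.7713 -0.6365  0.      0.    ]
```

View pics/n2.png

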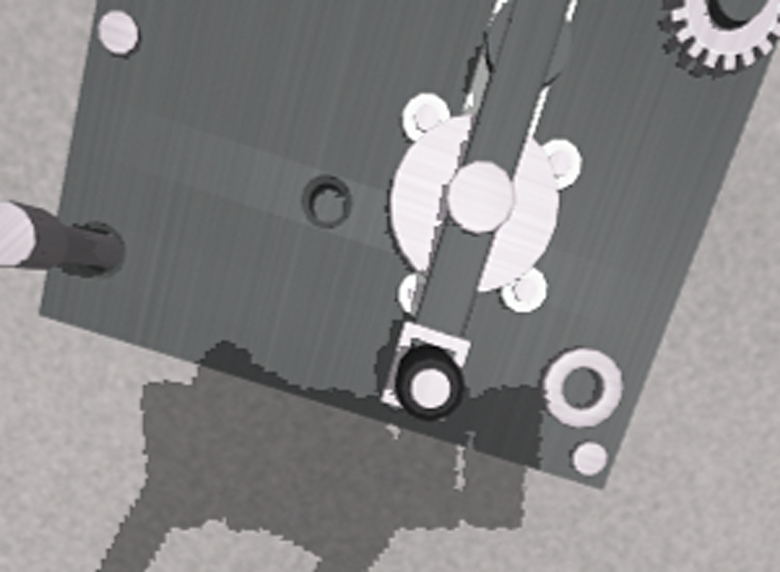

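View pics/n_side.png

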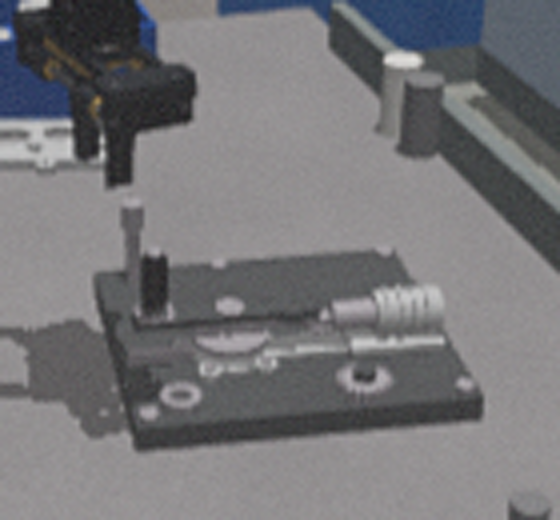

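```bash
python3 - <<'E'
from h import *
i=dict(np.load("pics/n_info.npz"));d=np.load("pics/n.npy"); g=cv2.GaussianBlur(cv2.imread("pics/n.png",0).astype(np.float32),(0,0),.7)
def fit(r,c,lo,hi):
    pts=[]
    for a in np.linspace(0,2*np.pi,90,endpoint=False):
        t=np.arange(lo,hi,.1); v=cv2.remap(g,(c+t*np.cos(a)).astype(np.float32)[None],(r+t*np.sin(a)).astype(np.float32)[None],cv2.INTER_LINEAR)[0]
        gr=-np.gradient(v);k=gr.argmax()
        if gr[k]>1: pts.append([c+t[k]*np.cos(a),r+t[k]*np.sin(a)])
    pts=np.array(pts,np.float32)
    for _ in range(4):
        e=cv2.fitEllipse(pts);rd=np.hypot(*(pts-e[0]).T);pts=pts[abs(rd-np.median(rd))<max(1,1.5*rd.std())]
    return e
eh=fit(388/2.6,100+432/2.6,4,11);ea=fit(197/2.6,100+480/2.6,9,17);print(eh,ea)
h=proj_z(i,[eh[0][1],eh[0][0]],.1372)[0];a=proj_z(i,[ea[0][1],ea[0][0]],.0771)[0];v=(a-h)[:2]
print(h,a,np.linalg.norm(v),"dir",np.arctan2(v[1],v[0]))
K=i['mtx'];H,W=d.shape;rr,cc=np.mgrid[:H,:W]
X=i['origin']+(np.stack([(cc-K[0,2])/K[0,0],(rr-K[1,2])/K[1,1],np.ones((H,W))],-1)*d[...,None])@R.from_quat(i['rotation']).as_matrix().T
for nm,rng,cols in (("R",range(30,180,3),range(420,300,-1)),("L",range(3,115,3),range(90,180))):
    E=[]
    for r in rng:
        s=1 if nm=="L" else -1
        c=next((c for c in cols if (np.median(X[r,c:c+4,2]) if s>0 else np.median(X[r,c-3:c+1,2]))>.013),None)
        if c: E.append([r,c-.5*s])
    P=proj_z(i,np.array(E),.025); k=np.polyfit(P[:,0],P[:,1],1)
    for _ in range(4):
        res=P[:,1]-np.polyval(k,P[:,0]); P=P[abs(res)<max(.0008,1.5*res.std())]; k=np.polyfit(P[:,0],P[:,1],1)
    print(nm,np.arctan(k[0]),len(P),res.std())
m=(X[...,2]>.09)&(X[...,2]<.118)&(cc<115)&(rr>70)&(rr<105); print("pin top z",np.median(X[m][:,2]),m.sum())
E
```

```text
((265.1512451171875, 148.98666381835938), (14.871159553527832, 15.112163543701172), 93.50996398925781) ((284.2039489746094, 75.12084197998047), (24.510046005249023, 27.318180084228516), 16.657556533813477)
[ 0.49877484 -0.02873849  0.1372    ] [ 0.56511707 -0.03595096  0.0771    ] 0.06673312782656261 dir -0.10829087037907717
R -0.11106519559088354 39 0.0003714655520785546
L -0.11362229456243138 23 0.0005126922217014021
pin top z 0.10762122235674129 576
```

```bash
python3 - <<'E'
from rig import *
print(hand_in()); print(get_obs()['time'])
E
```

```text
the job is handed in; nothing more can be done
None
the job is handed in; nothing more can be done
```

The stop pin is home in the parking hole, and the crank has been turned two turns to the index bar and let go. I handed the job in at about 27.7 s; hand-in reported no verdict.

**Pin:** I gripped the head, lifted the pin out of the stop hole and lowered it into the parking hole until it met the bottom at about 10 N. After release its top measured about 107.6 mm above the bench, the same as in its first hole (107.7 mm; nominal 107 mm), and it stands upright.

**Crank:** I turned it anticlockwise from about 0.31 rad to the second arrival at 12.57 rad, at roughly 0.16 turn/s. The side load along the crank arm peaked at about 5.4 N in the readings, early in the first turn, and stayed within about 4 N after I corrected the axis and throw. I read force only at the end of each short move, not continuously.

**Final check after letting go:** In the wrist picture the handle is about 0.004 rad from the bar direction. The gripper is clear of everything, and the bearing ring and gear look undisturbed.

**Problems and disagreements:**
- **Finger ends:** they sit about 30 mm behind the reported TCP, although the brief puts the TCP at the very end. My first pin grasp closed on air just above the head because of this. It moved nothing, and I worked with the measured offset afterwards.
- **Plate angle:** the top camera gave -0.105 rad and the wrist camera -0.112 rad. I used the wrist value.
- **Plate width:** the wrist camera measured the plate about 1% too wide, so I refined the axis and throw (about 66.6 mm) from the force readings.

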